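Load dispenser plungers into the autoclave rack, bevel first

TASK

Load the rack for the autoclave: free the clamp knob and draw the stop bar right back, then lay every plunger on the bench in a place of its own in the rack with its bevelled end fully home in the bore of the end plate; feel for it in the bore, and turn round any that stops short because its square end is leading. When all are in, slide the stop bar up against their ends and turn the knob clockwise until it is tight; leave the other things on the bench where they are.

Things in the scene. Friction and masses are not known exactly. Their poses are not given: they have to be found in the camera images.
- rack: metal autoclave rack for plungers, fixed to the bench. Base plate 8 mm thick, from x = -190 to +97 mm and y = -108 to +108 mm of this frame; origin on the bench, z up. Four places side by side at y = -75, -25, +25, +75 mm, where plungers lie along the rack's x. From -x to +x: clamp knob, stop bar, two rows of saddles, end plate.
- end_plate (a point): middle of the end plate's inner face, 45 mm above the bench, at x = +85 mm in the rack's frame; plate top 68 mm above the bench. One blind bore, 14.4 mm wide and 5 mm deep, in line with each place; it is narrower than a plunger, so a bevelled end goes in to its floor and a square end stops at the face.
- stop_bar (a joint): slide of the stop bar, m: 0 = right back, grows along the rack's +x, range to 0.056. Touches the ends of plungers that are fully home at about 0.050, and stops some 5 mm short of it if one is the wrong way round. Slides with about 2 N when the clamp is free, held fast when it is tight. At the start it stands forward, in the way.
- bar_face (a point): middle of the stop bar's face towards the plungers, 45 mm above the bench, moving with the bar; at x = -90 mm in the rack's frame when the bar is right back. The bar is aluminium, 190 mm along the rack's y, 12 mm thick, 30 to 58 mm above the bench.
- clamp (a joint): clamp knob, rad: 0 = free, 1.4 = hard tight (end stops); grows clockwise seen from above. It bites from about 1.0 and then resists a little more; turn it on to about 1.4 to tighten. It takes 0.1 to 0.15 N m and stays where it is left.
- clamp_grip (a point): grip point of the black clamp knob, on its upright axis, about 60 mm above the bench, 56 mm behind the bar's face (towards the rack's -x); travels with the bar. Bar grip 42 mm long, 14 mm wide, 43 to 73 mm above the bench; this point's x axis points along it (along the rack's x at clamp = 0). The stop bar can be slid by holding the knob.
- place1 (a point): point of a rack place where the middle of a plunger lies when it is fully home (x = +25 mm in the rack's frame, 45 mm above the bench); square end first it stops 5 mm short. Two V saddles of 5 mm wire (at x = -22 and +55 mm, tops 47 mm high) carry and centre it. Lay it 10 to 15 mm short of home, then push along the rack's +x; 5 N is plenty.
- place2 (a point): point of a rack place where the middle of a plunger lies when it is fully home (x = +25 mm in the rack's frame, 45 mm above the bench); square end first it stops 5 mm short. Two V saddles of 5 mm wire (at x = -22 and +55 mm, tops 47 mm high) carry and centre it. Lay it 10 to 15 mm short of home, then push along the rack's +x; 5 N is plenty.
- place3 (a point): point of a rack place where the middle of a plunger lies when it is fully home (x = +25 mm in the rack's frame, 45 mm above the bench); square end first it stops 5 mm short. Two V saddles of 5 mm wire (at x = -22 and +55 mm, tops 47 mm high) carry and centre it. Lay it 10 to 15 mm short of home, then push along the rack's +x; 5 N is plenty.
- place4 (a point): point of a rack place where the middle of a plunger lies when it is fully home (x = +25 mm in the rack's frame, 45 mm above the bench); square end first it stops 5 mm short. Two V saddles of 5 mm wire (at x = -22 and +55 mm, tops 47 mm high) carry and centre it. Lay it 10 to 15 mm short of home, then push along the rack's +x; 5 N is plenty.
- plunger1_mid (a point): plunger, if present: steel rod 16 mm thick, 130 mm long, 0.11 kg, with a grey square collar (20 x 20 mm, 28 mm long) at mid-length to grip it by, on which it lies without rolling. This point is its centre, 10 mm up; x axis along the rod. One end is square, the other bevelled (7 mm long, to 9 mm). Whether the bevel is at +x or -x differs between plungers and is not given.
- plunger2_mid (a point): plunger, if present: steel rod 16 mm thick, 130 mm long, 0.11 kg, with a grey square collar (20 x 20 mm, 28 mm long) at mid-length to grip it by, on which it lies without rolling. This point is its centre, 10 mm up; x axis along the rod. One end is square, the other bevelled (7 mm long, to 9 mm). Whether the bevel is at +x or -x differs between plungers and is not given.
- plunger3_mid (a point): plunger, if present: steel rod 16 mm thick, 130 mm long, 0.11 kg, with a grey square collar (20 x 20 mm, 28 mm long) at mid-length to grip it by, on which it lies without rolling. This point is its centre, 10 mm up; x axis along the rod. One end is square, the other bevelled (7 mm long, to 9 mm). Whether the bevel is at +x or -x differs between plungers and is not given.
- plunger4_mid (a point): plunger, if present: steel rod 16 mm thick, 130 mm long, 0.11 kg, with a grey square collar (20 x 20 mm, 28 mm long) at mid-length to grip it by, on which it lies without rolling. This point is its centre, 10 mm up; x axis along the rod. One end is square, the other bevelled (7 mm long, to 9 mm). Whether the bevel is at +x or -x differs between plungers and is not given.
- plunger5_mid (a point): plunger, if present: steel rod 16 mm thick, 130 mm long, 0.11 kg, with a grey square collar (20 x 20 mm, 28 mm long) at mid-length to grip it by, on which it lies without rolling. This point is its centre, 10 mm up; x axis along the rod. One end is square, the other bevelled (7 mm long, to 9 mm). Whether the bevel is at +x or -x differs between plungers and is not given.
- dish: bystander: dish, 61 mm across, 15 mm high, lying among the plungers; origin under its centre
- amber: bystander: amber reagent bottle, 68 mm across, 130 mm tall, standing right of the plungers; origin under its centre
- cap: bystander: grey screw cap, 40 mm across, 13 mm high, left of the rack; origin under its centre
- well_plate: bystander: white 24-well plate, 85 x 127 x 20 mm, beyond the plungers; origin under its centre
- tube_rack: bystander: white rack of orange-capped tubes, 75 x 150 x 55 mm, left of the rack; origin under its centre
- marker: bystander: white marker pen with a blue cap, 121 mm long, 12 mm thick, left of the rack; origin under its middle
Not all that is in view belongs to the job. What is shaped like the part that bears plunger2_mid but black or orange is not meant. Leave any black look-alike of the part that bears plunger3_mid alone.

How it is judged:
By the outcome, as a careful person would: the job done as asked, in the order asked, and still so for the second after the job is handed in, with the robot touching nothing.
Of plunger1, plunger2, plunger3, plunger4, plunger5 only 3 to 4 are there at a start; the rules pass over those that are not, and their reading is None.
At some moment in a run one of plunger1, plunger2, plunger3, plunger4, plunger5 may be knocked a few centimetres aside while the robot is not near it.
Once in a run the grip may slacken for a moment while it holds something.
It also fails if it takes over 210 s, if anything falls off the work surface, if the arm or the gripper's body presses on something with over 40 N, if the wrist force passes 120 N, or if a joint passes its speed limit or range.

ROBOT

A 6-joint arm with a two-finger parallel gripper is mounted at the origin on the work surface. World frame = base frame: x ahead of the robot, y to its left, z up, the work surface at z = 0. Lengths are in m, angles in rad, forces in N, time in s.
With the tool pointing down it reaches from about 0.4 to 0.825 m from the base axis. Payload 7 kg.
Tool frame: the origin (TCP) lies between the finger pads; the fingertips stand 25 mm ahead of it and the grasp point (between the pads) lies 6 mm ahead of it (arm.tip_extent is the z of the fingertips in the tool frame, in m); z points along the fingers, x is the direction in which the jaws open and shut, and the axes are right-handed (so a half turn about z gives the same grasp; the last joint's range is limited). The gripper opens to 88 mm and grips with 3 to 60 N. Pads are 19 mm wide; open, the fingers measure 130 mm over their backs; the gripper's body (78 mm by 193 mm) begins 47 mm behind the grasp point.
Start: joints at [0.288, 0.359, 0.012, 0, -1.224, -0.288], TCP at [0.675, -0, 0.252] pointing down, gripper open.
Joint ranges: [-3.07, 3.07], [-1.43, 2.12], [-1.02, 1.25], [-3.03, 1.67], [-3.05, -0], [-3.03, 3.03]. Speed limits (rad/s): [2.39, 2.39, 3.01, 3.14, 3.14, 3.14].

INTERFACE

Orientations are given as [roll, pitch, yaw] about the fixed x, y, z axes, in that order (R = Rz(yaw) Ry(pitch) Rx(roll)).
In Python, from station import monitor, grab_frame, job_done, arm gives the robot as it stands.
- The arm moves only by the shell command python3 -m jog 'ROWS' [FORCE]. ROWS is JSON, a list that holds one entry, the list of rows, each a list of 7 numbers: the shift along the world's x, y, z in m, then the turn, a rotation vector about the world's x, y, z in rad, then the opening, from 0 (shut) to 1 (fully open). In form: [[[dx, dy, dz, ax, ay, az, claw], ...]]. A call has 1 to 20 rows; each row shifts and turns the commanded pose from where the row before left it; what a row does not reach is not made up. A row lasts 1/8 s, in which the tool goes at most 62.5 mm and 10.7 degrees, less where a joint would pass 70% of its speed; a pose out of reach is approached as far as the arm can. A call is refused whole if a number of a shift passes 0.0625 or a number of a turn 0.188, either way. A call with a gripper value outside its range is refused whole. The fingers move at their own pace and stop on an object; FORCE is the grip in N (left out, the last holds). Time passes only in rows, so rows that do not move let the fingers close. It gives the time, the measured TCP pose, the force and the opening at its end, in the units of the state.
- monitor.get_state(): the state, without advancing time (a new reading comes with each control period).
- grab_frame(name): name is "scene" or "side" or "wrist"; returns a dict with "pixels" (420x560x3 uint8, red, green, blue), "K" (3x3 intrinsics, pixels), "k1" (the pictures are not rectified: a ray, as slopes to the right and down, at radius r is drawn at 1 + k1 r^2 times it, then the intrinsics apply), "view" (4x4, takes a point from world to camera coordinates); the wrist camera has in their place "hand_eye" (4x4, takes a point from camera to tool coordinates, whose origin is the TCP and whose axes are the tool frame's). Camera axes: x right, y down, z forward; pixel columns grow to the right and rows downward; lengths in m; the calibration is good to about 2 mm. A picture is of the moment at which its call begins: read the wrist's pose just before it. There is no depth.
- job_done(): hands the job in, once; it reports no verdict.
The state is a dict: "t": time; "q": joint angles; "qd": joint speeds; "joint_efforts": joint torques, N m; "eef_pos": TCP position; "ee_rot": TCP orientation; "force": force on the tool from outside, world axes, zero at the start; "moment": the same for the moment, N m; "width": finger opening in m.
Only numpy, scipy, OpenCV 4.12 (cv2) and the standard library are available. Lean on these libraries where they do the work, as an engineer would, in place of code of your own. Each camera call takes 0.05 s, during which the arm holds its last target.

## Working session

There is one attempt and no reset: what is moved stays moved. The work goes in short steps, Python scripts to look and compute and a shell command to move; the robot and the scene stay as the last step left them, time stands still between calls to the robot, and variables do not carry over. Pictures are saved under pics/ and viewed, and the job is handed in when it is done.

```bash
ls; mkdir -p pics; python3 - <<'E'
from station import monitor, grab_frame
import cv2,numpy as np
s=monitor.get_state(); print(s)
for n in ["scene","side","wrist"]:
    f=grab_frame(n); cv2.imwrite(f"pics/{n}0.png",f["pixels"][:,:,::-1])
    print(n,f["K"],f["k1"],f.get("view"),f.get("hand_eye"))
E
```

```text
pics
{'t': 0.0, 'q': array([ 2.88092549e-01,  3.59389902e-01,  1.10755703e-02, -3.69782464e-04,
       -1.22414738e+00, -2.88097665e-01]), 'qd': array([ 4.88164842e-04, -1.21617942e-03,  5.30142406e-04,  5.70467870e-04,
        5.51506691e-04, -5.28230836e-05]), 'joint_efforts': array([-8.00930356e-04, -5.82726967e+01,  2.93058443e+01,  6.99745238e+00,
        6.93249181e-03, -2.06530804e-04]), 'eef_pos': array([ 6.74539657e-01, -2.54111117e-05,  2.50624466e-01]), 'ee_rot': array([-3.14145271e+00, -1.69552993e-03,  3.14146150e+00]), 'force': array([-0.50430215,  0.73015292,  0.44052404]), 'moment': array([ 0.02868501, -0.03086987,  0.06500312]), 'width': 0.08755454115796588}
scene [[473.37743682   0.         274.97377536]
 [  0.         473.37743682 215.0733677 ]
 [  0.           0.           1.        ]] 0.04805879351699779 [[ 0.45257813  0.89170769 -0.00551707 -0.19573956]
 [ 0.55067929 -0.28434784 -0.78479209 -0.25788369]
 [-0.7013739   0.3521416  -0.61973457  2.02301162]
 [ 0.          0.          0.          1.        ]] None
side [[383.82262687   0.         278.19408031]
 [  0.         383.82262687 212.16466296]
 [  0.           0.           1.        ]] -0.007779241437976614 [[-0.93130187 -0.36397634  0.01407305  0.46858746]
 [-0.27175228  0.66856466 -0.6922225   0.22705139]
 [ 0.24254387 -0.6484925  -0.72154692  0.98019507]
 [ 0.          0.          0.          1.        ]] None
wrist [[295.15216584   0.         279.74077022]
 [  0.         295.15216584 209.28757247]
 [  0.           0.           1.        ]] 0.005536498361299583 None [[ 9.99998844e-01 -7.89818694e-04  1.29939146e-03 -2.11995642e-04]
 [ 3.62256224e-04  9.53661263e-01  3.00882144e-01 -8.18917217e-02]
 [-1.47682164e-03 -3.00881325e-01  9.53660447e-01 -1.32701480e-01]
 [ 0.00000000e+00  0.00000000e+00  0.00000000e+00  1.00000000e+00]]
```

View pics/scene0.png

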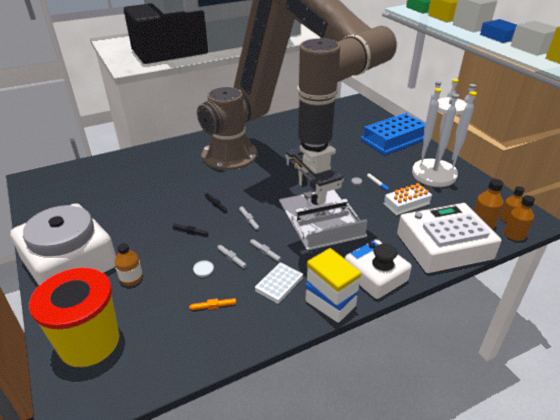

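View pics/side0.png

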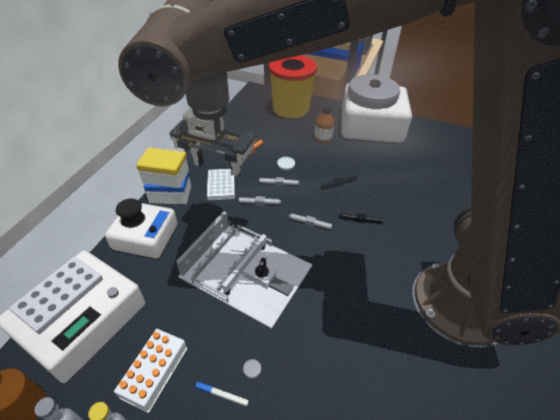

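View pics/wrist0.png

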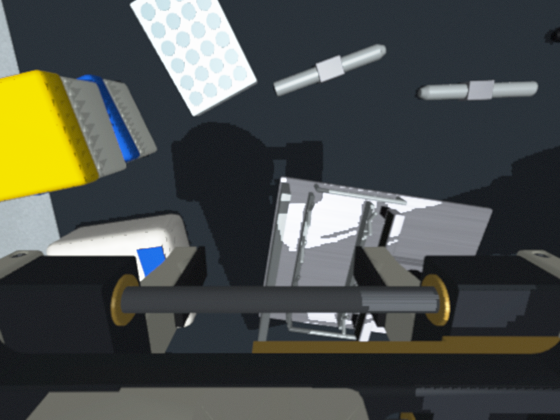

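```bash
cat > h.py <<'E'
from station import monitor, grab_frame
import cv2,numpy as np
from scipy.spatial.transform import Rotation as Rn
import pickle
def grab(name,fn):
    s=monitor.get_state(); f=grab_frame(name); f=dict(f)
    if name=="wrist":
        T=np.eye(4);T[:3,:3]=Rn.from_euler('xyz',s['ee_rot']).as_matrix();T[:3,3]=s['eef_pos']
        f['c2w']=T@f['hand_eye']
    else: f['c2w']=np.linalg.inv(f['view'])
    f['t']=s['t']
    cv2.imwrite(f"pics/{fn}.png",f['pixels'][:,:,::-1]); pickle.dump(f,open(f"pics/{fn}.pkl","wb")); return f
def load(fn): return pickle.load(open(f"pics/{fn}.pkl","rb"))
def world(f,uv,z):
    uv=np.array(uv,float).reshape(-1,1,2)
    n=cv2.undistortPoints(uv,f['K'],np.array([f['k1'],0,0,0.])).reshape(-1,2)
    d=np.c_[n,np.ones(len(n))]@f['c2w'][:3,:3].T; o=f['c2w'][:3,3]
    return o+d*((np.asarray(z)-o[2])/d[:,2])[:,None]
def pix(f,P):
    P=np.array(P,float).reshape(-1,3); M=np.linalg.inv(f['c2w'])
    return cv2.projectPoints(P,cv2.Rodrigues(M[:3,:3])[0],M[:3,3],f['K'],np.array([f['k1'],0,0,0.]))[0].reshape(-1,2)
def crop(fn,out,x0,y0,x1,y1,k):
    im=cv2.imread(f"pics/{fn}.png")[y0:y1,x0:x1]; cv2.imwrite(f"pics/{out}.png",cv2.resize(im,None,fx=k,fy=k,interpolation=cv2.INTER_CUBIC))
E
python3 - <<'E'
from h import *
grab("scene","s1");grab("side","d1");grab("wrist","w1")
crop("s1","s1a",170,170,370,310,4)
crop("d1","d1a",175,140,375,290,4)
crop("d1","d1b",170,200,330,320,5)
E
```

```text
(no output)
```

View pics/s1a.png

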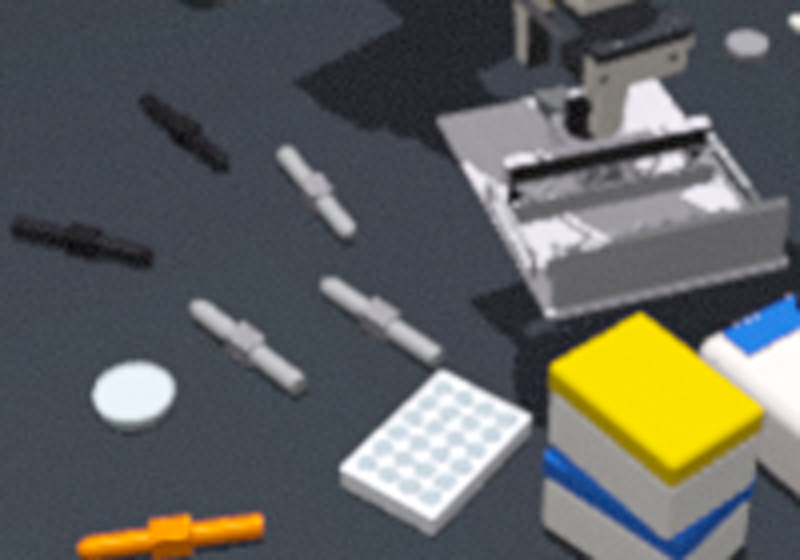

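View pics/d1a.png

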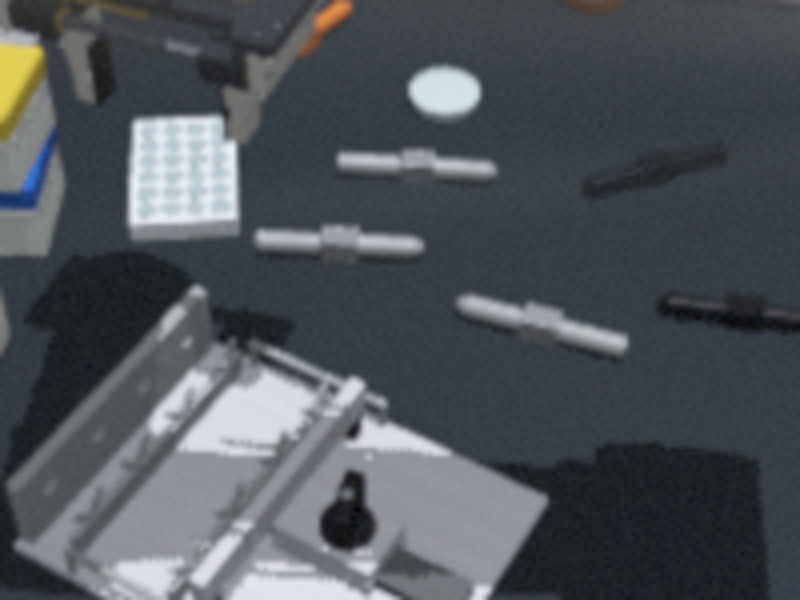

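View pics/d1b.png

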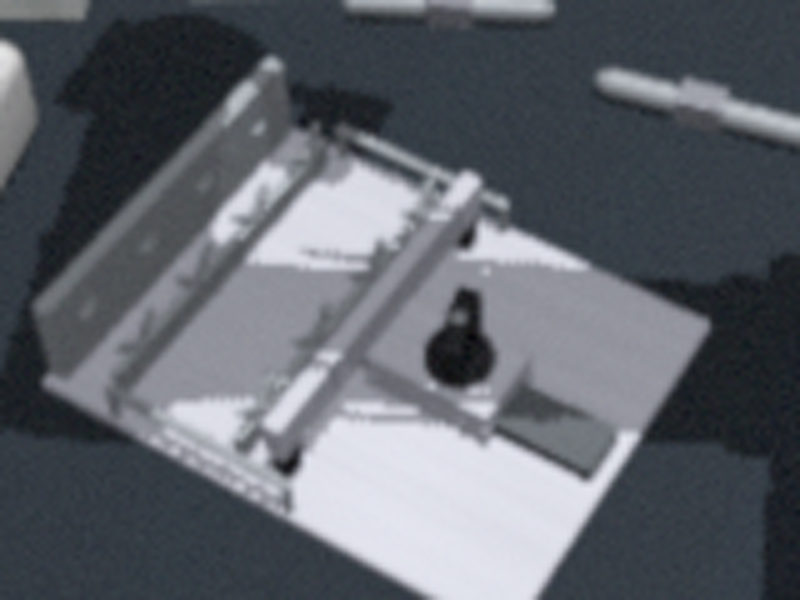

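```bash
python3 - <<'E'
from h import *
crop("d1","d1c",165,205,325,335,5)
d=load("d1");s=load("s1")
print(world(d,[[312,264.4],[179,276.4],[272,325]],[.008]*3))
print(world(d,[[177.4,260.6],[224.4,212]],[.068]*2))
print(world(s,[[280,200],[308,248.7],[366.7,235.5]],[.008]*3))
print(world(s,[[307.5,236],[366.7,220.5]],[.068]*2))
def a(x,y,k,p): return [x+p[0]/k,y+p[1]/k]
# plungers ends, mid: scene / side, z=.01
for nm,f,o,P in [("s",s,(170,170),[[(285,152),(315,188),(347,232)],[(197,305),(245,343),(299,385)],[(327,284),(380,318),(435,356)]]),
                 ("d",d,(175,140),[[(463,302),(543,320),(622,345)],[(343,159),(418,165),(491,169)],[(260,239),(340,243),(418,246)]])]:
    for p in P:
        w=world(f,[a(*o,4,q) for q in p],[.01]*3); v=w[2]-w[0]
        print(nm,np.round(w[:,:2],4).tolist(),"mid",np.round((w[0]+w[2])[:2]/2,4),"L",np.linalg.norm(v),"ang",np.degrees(np.arctan2(v[1],v[0])))
E
```

```text
[[0.3892203  0.03930392 0.008     ]
 [0.70278497 0.20743695 0.008     ]
 [0.42349023 0.24488603 0.008     ]]
[[0.70059196 0.19913741 0.068     ]
 [0.66793617 0.00159195 0.068     ]]
[[ 0.39817802  0.0383325   0.008     ]
 [ 0.67681366 -0.00334781  0.008     ]
 [ 0.70988146  0.20460546  0.008     ]]
[[ 0.68048959 -0.00989007  0.068     ]
 [ 0.70192033  0.20199165  0.068     ]]
s [[0.3794, -0.1098], [0.4395, -0.1073], [0.5073, -0.108]] mid [ 0.4434 -0.1089] L 0.1278568031262334 ang 0.8049790656344903
s [[0.5353, -0.2567], [0.5952, -0.2393], [0.6586, -0.2204]] mid [ 0.597  -0.2385] L 0.1284744476693915 ang 16.42229767960067
s [[0.5606, -0.1513], [0.6181, -0.1305], [0.6781, -0.1112]] mid [ 0.6194 -0.1312] L 0.12423744693287611 ang 18.84597596194075
d [[0.5049, -0.1089], [0.4427, -0.114], [0.3806, -0.1121]] mid [ 0.4427 -0.1105] L 0.12436950362151188 ang -178.51709877789975
d [[0.6536, -0.225], [0.5931, -0.2416], [0.5353, -0.2599]] mid [ 0.5944 -0.2424] L 0.12330171340399346 ang -163.54984968406225
d [[0.6767, -0.1128], [0.6166, -0.1324], [0.5585, -0.1524]] mid [ 0.6176 -0.1326] L 0.12470818029766749 ang -161.4489016581303
```

View pics/d1c.png

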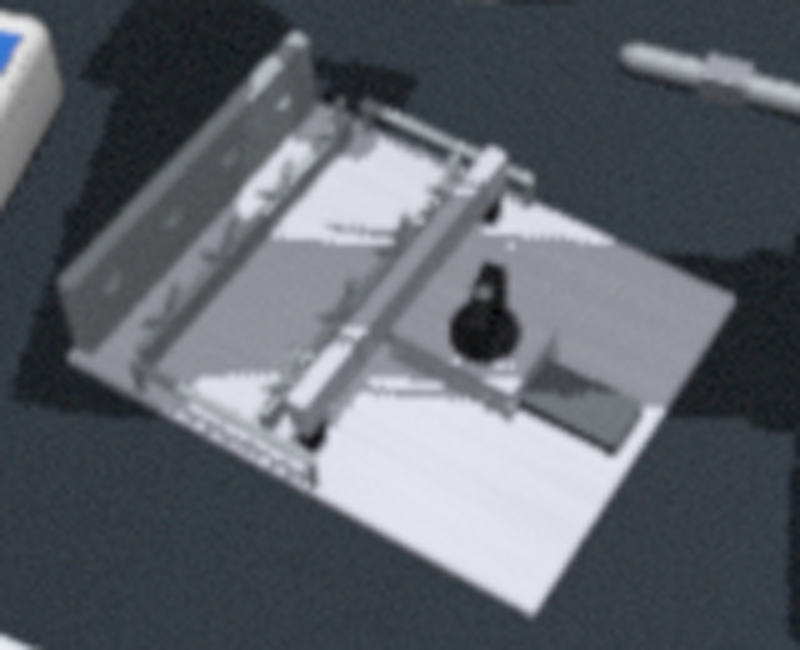

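```bash
python3 -m jog '[[[-0.02,0.03,0.01,0,0,0,1],[-0.02,0.05,0.01,0,0,0,1],[-0.02,0.05,0.01,0,0,0,1],[-0.02,0.05,0.01,0,0,0,1],[-0.02,0.03,0.01,0,0,0,0.4],[0,0,0,0,0,0,0.4],[0,0,0,0,0,0,0.4],[0,0,0,0,0,0,0.4]]]' 20
python3 - <<'E'
from h import *
grab("wrist","w2")
crop("w2","w2",0,0,560,420,1.42)
E
```

```text
t: 1.3
eef_pos: [0.5752, 0.2091, 0.3011]
ee_rot: [-3.141, -0.001, 3.141]
force: [0.3, 0.2, -0.2]
width: 0.0534
```

View pics/w2.png

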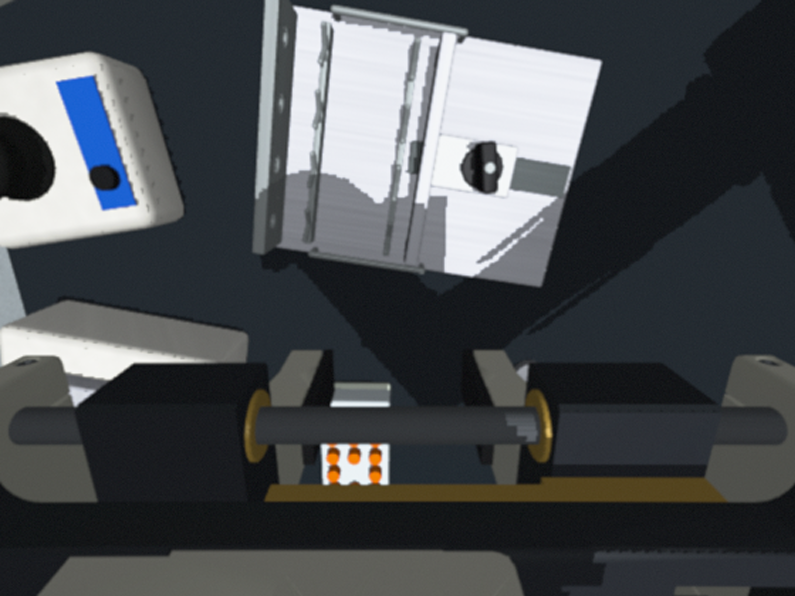

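```bash
python3 - <<'E'
from h import *
f=load("w2"); im=f['pixels'][0:210,170:430,::-1]
cv2.imwrite("pics/w2a.png",cv2.resize(im,None,fx=3,fy=2.85,interpolation=cv2.INTER_CUBIC) if 0 else cv2.resize(im,None,fx=2.85,fy=2.85,interpolation=cv2.INTER_CUBIC))
im=f['pixels'][85:150,290:370,::-1]
cv2.imwrite("pics/w2b.png",cv2.resize(im,None,fx=8,fy=8,interpolation=cv2.INTER_CUBIC))
E
```

```text
(no output)
```

View pics/w2a.png

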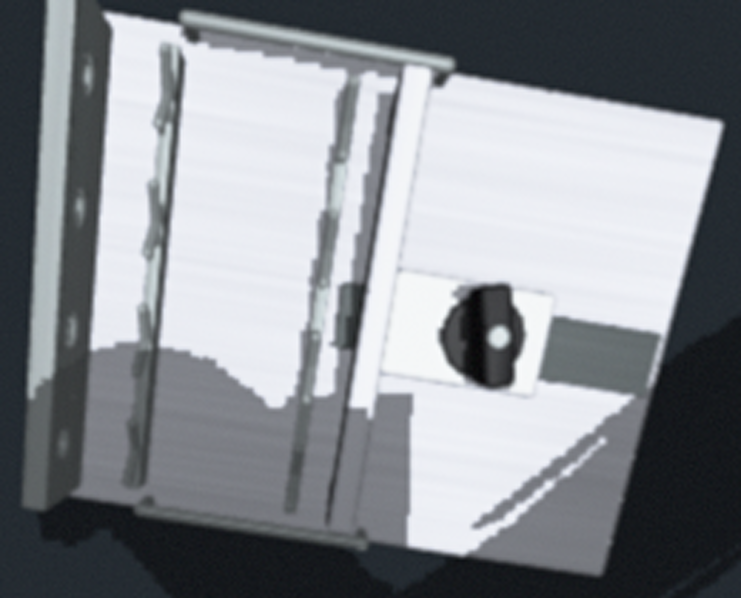

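View pics/w2b.png

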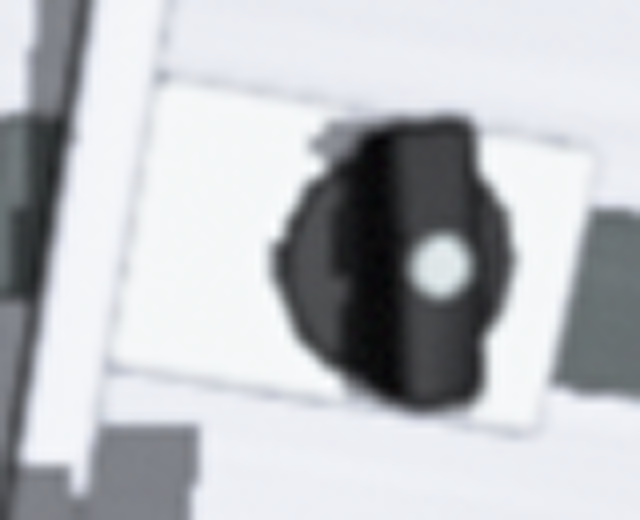

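```bash
cat > rack.py <<'E'
from h import *
from scipy.optimize import least_squares
w=load("w2");d=load("d1");s=load("s1")
A=lambda p:[170+p[0]/2.85,p[1]/2.85]
D=lambda p:[165+p[0]/5,205+p[1]/5]
S=lambda p:[170+p[0]/4,170+p[1]/4]
obs=[(w,A((722,122)),(-.19,-.108,.008)),(w,A((603,575)),(-.19,.108,.008)),
(d,D((735,298)),(-.19,-.108,.008)),(d,D((535,614)),(-.19,.108,.008)),(d,D((70,357)),(.097,.108,.008)),
(s,S((440,120)),(-.19,-.108,.008)),(s,S((552,315)),(.097,-.108,.004)),(s,S((787,263)),(.097,.108,.004))]
def tw(p,r):
    c,sn=np.cos(p[2]),np.sin(p[2]); r=np.asarray(r,float); return np.array([p[0]+c*r[0]-sn*r[1],p[1]+sn*r[0]+c*r[1],r[2]])
def res(p,o=obs): return np.concatenate([pix(f,tw(p,r))[0]-uv for f,uv,r in o])
if __name__=="__main__":
    for o in (obs,obs[:2]+[]):
        k=least_squares(lambda p:res(p,o),[.57,.115,-.15]); print(k.x,np.degrees(k.x[2]),np.round(k.fun,1))
    p=least_squares(lambda p:res(p),[.57,.115,-.15]).x
    inv=lambda P:[np.cos(p[2])*(P[0]-p[0])+np.sin(p[2])*(P[1]-p[1]),-np.sin(p[2])*(P[0]-p[0])+np.cos(p[2])*(P[1]-p[1])]
    for n,uv,z in [("knobtop",(345,118.5),.073),("k1",(290+435/8,85+117/8),.073),("k2",(290+447/8,85+405/8),.073),
      ("bar f",A((403,65)),.058),("bar f low",A((352,412)),.058),("bar b",A((432,70)),.058),("plate in top",A((50,505)),.068),("plate in",A((76,0)),.068),("hole",A((71,327)),.045),("hole",A((79,207)),.045)]:
        P=world(w,[uv],[z])[0]; print(n,P,np.round(inv(P),4))
E
python3 rack.py
```

```text
[ 0.59377547  0.11665232 -0.146916  ] -8.417666472150229 [ 0.3 -0.3  0.1  0.9 -0.1 -0.8 -0.3 -0.2 -1.3  0.2 -1.2 -1.1 -0.8  0.4
  0.2 -0.5]
[ 0.59405092  0.11636259 -0.14712853] -8.429843738410671 [ 0.1 -0.5 -0.1  0.7]
knobtop [0.49845227 0.12991147 0.073     ] [-0.0962 -0.0008]
k1 [0.50052959 0.10923913 0.073     ] [-0.0912 -0.021 ]
k2 [0.49613659 0.14934718 0.073     ] [-0.1014  0.018 ]
bar f [0.53931489 0.02842156 0.058     ] [-0.041  -0.0953]
bar f low [0.55751089 0.16097768 0.058     ] [-0.0424  0.0385]
bar b [0.5279315  0.03014143 0.058     ] [-0.0525 -0.0952]
plate in top [0.69047559 0.2000507  0.068     ] [0.0834 0.0967]
plate in [0.66247474 0.00997874 0.068     ] [ 0.0836 -0.0955]
hole [0.68088893 0.12535899 0.045     ] [0.0849 0.0214]
hole [0.673231   0.07718739 0.045     ] [ 0.0844 -0.0274]
```

```bash
python3 -m jog '[[[-0.01,-0.01,-0.02,0,0,0,0.36],[-0.02,-0.02,-0.03,0,0,0.03,0.36],[-0.02,-0.02,-0.03,0,0,0.04,0.36],[-0.02,-0.02,-0.03,0,0,0.04,0.36],[-0.007,-0.009,-0.03,0,0,0,0.36],[0,0,-0.02,0,0,0,0.36],[0,0,-0.01,0,0,0,0.36],[0,0,0,0,0,0,0.36],[0,0,0,0,0,0,0.36]]]' 25
python3 - <<'E'
from h import *
print(monitor.get_state()['eef_pos'])
grab("side","d2"); f=load("d2")
im=f['pixels'][150:350,150:400,::-1]
cv2.imwrite("pics/d2a.png",cv2.resize(im,None,fx=3,fy=3,interpolation=cv2.INTER_CUBIC))
E
```

```text
t: 2.48
eef_pos: [0.4986, 0.1312, 0.1322]
ee_rot: [3.141, 0.001, -3.032]
force: [-0.1, -0.1, 0.1]
width: 0.0319
[0.49863804 0.13118949 0.13224655]
```

View pics/d2a.png

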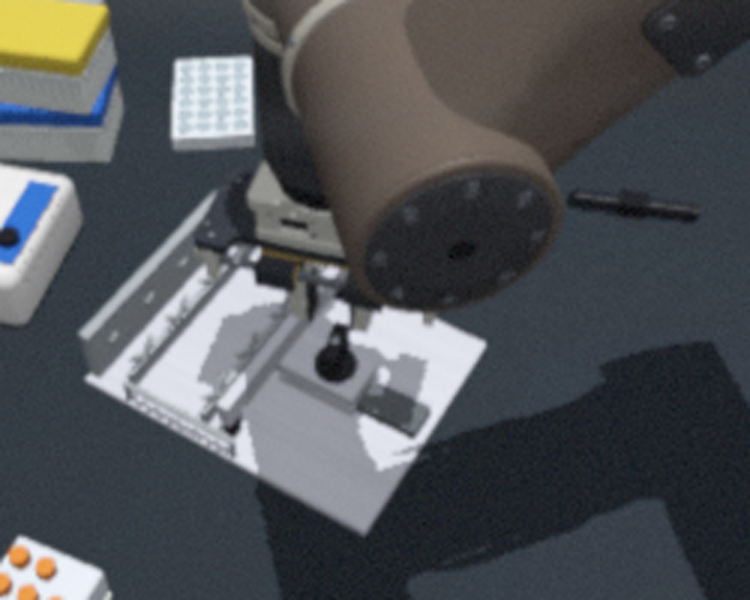

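```bash
python3 -m jog '[[[0,-0.0007,-0.02,0,0,0,0.36],[0,0,-0.015,0,0,0,0.36],[0,0,-0.015,0,0,0,0.36],[0,0,-0.01,0,0,0,0.36],[0,0,-0.002,0,0,0,0.36],[0,0,0,0,0,0,0],[0,0,0,0,0,0,0],[0,0,0,0,0,0,0],[0,0,0,0,0,0,0],[0,0,0,0,0,0,0]]]' 25
```

```text
t: 3.78
eef_pos: [0.4986, 0.1306, 0.07]
ee_rot: [3.141, 0.001, -3.031]
force: [1.9, -0.3, 2.2]
width: 0.0141
```

```bash
python3 -m jog '[[[0,0,0,0,0,0.1,0],[0,0,0,0,0,0.15,0],[0,0,0,0,0,0.15,0],[0,0,0,0,0,0.15,0],[0,0,0,0,0,0.15,0],[0,0,0,0,0,0.15,0],[0,0,0,0,0,0.15,0],[0,0,0,0,0,0.15,0],[0,0,0,0,0,0.1,0],[0,0,0,0,0,0,0]]]' 25
python3 -c "
from station import monitor; s=monitor.get_state(); print(s['force'],s['moment'],s['width'],s['ee_rot'],s['q'])"
```

```text
t: 5.03
eef_pos: [0.4974, 0.1295, 0.07]
ee_rot: [3.141, -0.001, -1.78]
force: [-2.5, -3.7, 7.8]
width: 0.0139
[-2.46546623 -3.65483756  7.82054346] [-1.12173552  0.59981512  0.04227608] 0.013907506576951528 [ 3.14084306e+00 -1.34654775e-03 -1.78000746e+00] [ 6.37399663e-01  2.95054109e-01 -5.65360479e-01  5.06150124e-04
 -7.11887042e-01  7.23801560e-01]
```

```bash
python3 -m jog '[[[0,0,0,0,0,0.04,0],[0,0,0,0,0,0.04,0],[0,0,0,0,0,0,0],[0,0,0,0,0,0,0]]]' 25
python3 -c "
from station import monitor; s=monitor.get_state(); print(s['force'],s['moment'],s['width'],s['ee_rot'],s['q'])"
```

```text
t: 5.52
eef_pos: [0.4974, 0.1295, 0.07]
ee_rot: [3.141, -0.001, -1.703]
force: [-1.5, -3.0, 7.9]
width: 0.0142
[-1.53343132 -3.01803172  7.86987582] [-1.29366342  0.48523336 -0.46081022] 0.014162458494531691 [ 3.14073299e+00 -1.07893919e-03 -1.70255392e+00] [ 6.37164487e-01  2.94998187e-01 -5.65284558e-01  2.71885451e-04
 -7.11881662e-01  8.01667803e-01]
```

```bash
python3 -m jog '[[[-0.002,0.0003,0,0,0,-0.012,0],[-0.006,0.0009,0,0,0,0,0],[-0.006,0.0009,0,0,0,0,0],[-0.006,0.0009,0,0,0,0,0],[-0.006,0.0009,0,0,0,0,0],[-0.006,0.0009,0,0,0,0,0],[-0.006,0.0009,0,0,0,0,0],[-0.006,0.0009,0,0,0,0,0],[-0.002,0.0003,0,0,0,0,0],[0,0,0,0,0,0,0]]]' 25
python3 -c "
from station import monitor; s=monitor.get_state(); print(s['force'],s['moment'],s['width'],s['ee_rot'])"
```

```text
t: 6.78
eef_pos: [0.4515, 0.1366, 0.07]
ee_rot: [3.141, -0.001, -1.714]
force: [-1.3, -3.2, 8.1]
width: 0.0137
[-1.31191454 -3.2381206   8.05777406] [-1.09150686  0.50703371 -0.27858618] 0.013721746255875151 [ 3.14113100e+00 -8.45060335e-04 -1.71394680e+00]
```

```bash
python3 -m jog '[[[-0.001,0.00015,0,0,0,0,0],[-0.001,0.00015,0,0,0,0,0],[-0.001,0.00015,0,0,0,0,0],[-0.001,0.00015,0,0,0,0,0],[0,0,0,0,0,0,0]]]'
python3 -c "
from station import monitor; s=monitor.get_state(); print(s['force'],s['moment'],s['width'],s['ee_rot'])"
```

```text
t: 7.4
eef_pos: [0.4484, 0.1371, 0.07]
ee_rot: [-3.141, -0.001, -1.714]
force: [4.2, -5.2, 4.5]
width: 0.014
[ 4.22112603 -5.19248313  4.46307835] [-2.29045141 -1.66891192 -0.27586576] 0.01395167022905735 [-3.14093772e+00 -7.59415292e-04 -1.71367315e+00]
```

```bash
python3 -m jog '[[[-0.001,0.00015,0,0,0,0,0],[-0.001,0.00015,0,0,0,0,0],[0,0,0,0,0,0,0]]]'
python3 -c "
from station import monitor; s=monitor.get_state(); print(s['force'],s['moment'],s['width'],s['ee_rot'])"
```

```text
t: 7.78
eef_pos: [0.448, 0.1373, 0.07]
ee_rot: [-3.139, -0.001, -1.713]
force: [16.0, -12.7, -5.5]
width: 0.0136
[ 16.04485584 -12.67988669  -5.53164688] [-4.67665405 -5.9646052  -0.24257978] 0.013604655366556041 [-3.13851488e+00 -5.24655565e-04 -1.71288977e+00]
```

```bash
python3 -m jog '[[[0.0015,-0.0002,0,0,0,0,0],[0,0,0,0,0,0,0.35],[0,0,0,0,0,0,0.35],[0,0,0,0,0,0,0.35],[0,0,0.02,0,0,0,0.35],[0,0,0.03,0,0,0,0.35],[0.02,-0.04,0.05,0,0,0,0.5],[0.02,-0.05,0.05,0,0,0.05,0.5],[0.02,-0.05,0.05,0,0,0.05,0.5],[0.02,-0.05,0.03,0,0,0.05,0.5],[0,-0.04,0,0,0,0.05,0.5],[0,0,0,0,0,0,0.5],[0,0,0,0,0,0,0.5]]]'
python3 - <<'E'
from rack import *
from rack import A,D
p=[.594,.1157,-.147]
inv=lambda P:[np.cos(p[2])*(P[0]-p[0])+np.sin(p[2])*(P[1]-p[1]),-np.sin(p[2])*(P[0]-p[0])+np.cos(p[2])*(P[1]-p[1])]
for a,b in [((451,64),(533,183)),((365,545),(313,475))]:
    best=min(np.arange(0,.07,.002),key=lambda z:np.linalg.norm(world(w,[A(a)],[z])-world(d,[D(b)],[z])))
    P=world(w,[A(a)],[best])[0];Q=world(d,[D(b)],[best])[0];print(best,inv(P),inv(Q))
    print(best,)
crop_=None
f=grab("wrist","w3")
cv2.imwrite("pics/w3a.png",cv2.resize(f['pixels'][:,:,::-1],None,fx=1.42,fy=1.42,interpolation=cv2.INTER_CUBIC))
print(monitor.get_state()['eef_pos'],monitor.get_state()['q'])
E
```

```text
t: 9.4
eef_pos: [0.5198, -0.0743, 0.2809]
ee_rot: [3.141, 0.0, -1.515]
force: [0.1, 0.1, 0.4]
width: 0.0439
0.026000000000000002 [np.float64(-0.06315195073685043), np.float64(-0.10642826127257336)] [np.float64(-0.06360501033278483), np.float64(-0.10615697919942531)]
0.026000000000000002
0.022 [np.float64(-0.06181761569379513), np.float64(0.10627803605561524)] [np.float64(-0.0626247161959131), np.float64(0.1066453450704734)]
0.022
[ 0.51993345 -0.07386355  0.28091496] [ 2.32602323e-01  9.22036088e-02 -2.69025848e-01 -2.28450130e-04
 -1.20999479e+00  1.39554068e+00]
```

View pics/w3a.png

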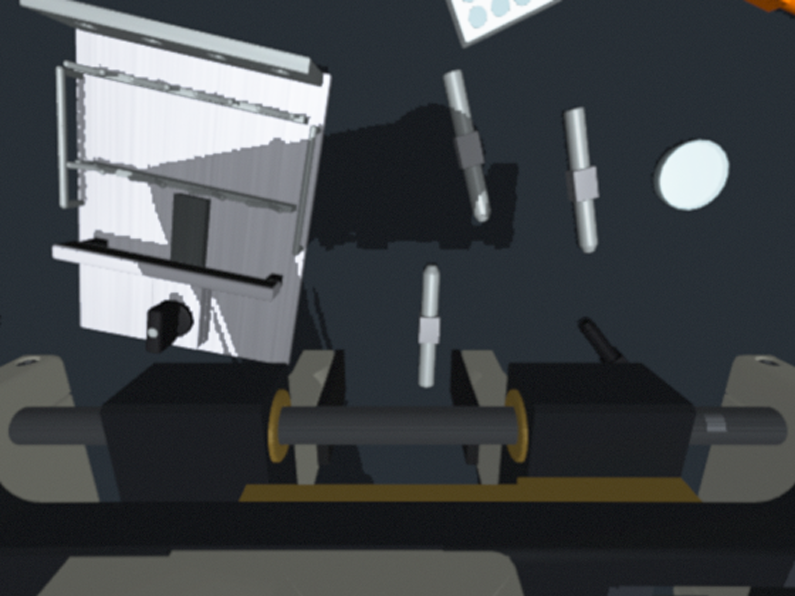

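```bash
python3 - <<'E'
from h import *
f=load("w3"); im=f['pixels'][40:280,285:435,::-1]
cv2.imwrite("pics/w3b.png",cv2.resize(im[:145],None,fx=4,fy=4,interpolation=cv2.INTER_CUBIC))
cv2.imwrite("pics/w3c.png",cv2.resize(im[140:],None,fx=5,fy=5,interpolation=cv2.INTER_CUBIC))
E
```

```text
(no output)
```

View pics/w3b.png

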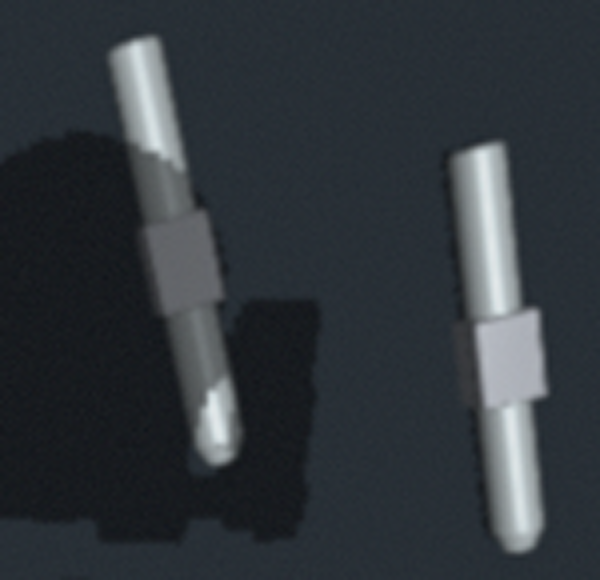

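View pics/w3c.png

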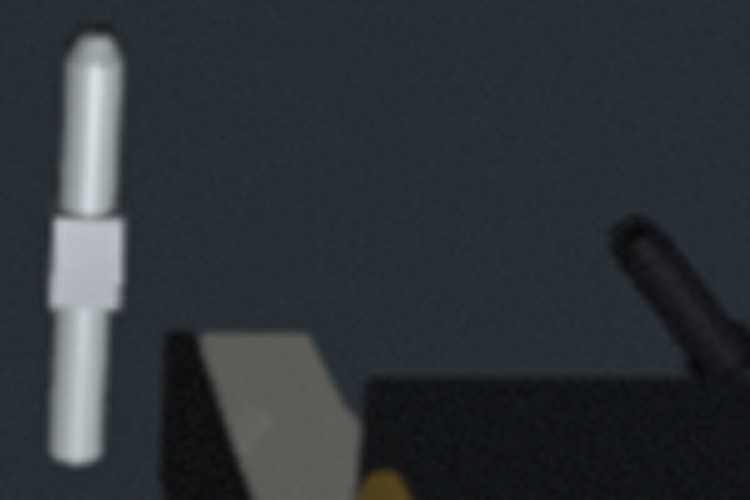

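```bash
python3 - <<'E'
from h import *
f=load("w3")
for n,a,b,c in [("A",(304,187),(300.6,272.4),(302.4,232.6)),("B",(404.5,77.5),(413.75,177),(412.5,130)),("C",(318.75,51),(338.75,155),(333,104.5))]:
    w=world(f,[a,b,c],[.01,.01,.02]); v=w[0]-w[1]; print(n,np.round(w[:,:2],4).tolist(),np.round((w[0]+w[1])[:2]/2,4),np.linalg.norm(v),np.degrees(np.arctan2(v[1],v[0])))
E
```

```text
A [[0.5085, -0.1088], [0.374, -0.1144], [0.4438, -0.111]] [ 0.4412 -0.1116] 0.13457531901953723 2.3922062197158787
B [[0.6557, -0.2232], [0.5311, -0.2593], [0.5935, -0.2411]] [ 0.5934 -0.2412] 0.12972252802082596 16.141783019599497
C [[0.6795, -0.1131], [0.5554, -0.1522], [0.6186, -0.1356]] [ 0.6174 -0.1326] 0.1301266492998369 17.51561293219469
```

```bash
python3 -m jog '[[[-0.02,-0.01,-0.02,0,0,-0.02,0.5],[-0.03,-0.014,-0.04,0,0,0,0.5],[-0.0265,-0.0135,-0.04,0,0,0,0.5],[0,0,-0.04,0,0,0,0.5],[0,0,-0.04,0,0,0,0.5],[0,0,-0.03,0,0,0,0.5],[0,0,-0.02,0,0,0,0.5],[0,0,-0.013,0,0,0,0.5],[0,0,-0.01,0,0,0,0.5],[0,0,0,0,0,0,0.5]]]' 30
```

```text
t: 10.7
eef_pos: [0.4435, -0.1117, 0.0279]
ee_rot: [3.141, -0.0, -1.533]
force: [0.0, -0.3, -0.0]
width: 0.0439
```

```bash
python3 -m jog '[[[0,0,0,0,0,0,0],[0,0,0,0,0,0,0],[0,0,0,0,0,0,0],[0,0,0,0,0,0,0],[0,0,0,0,0,0,0]]]' 30
python3 - <<'E'
from h import *
f=grab("wrist","w4")
cv2.imwrite("pics/w4a.png",cv2.resize(f['pixels'][:,:,::-1],None,fx=1.42,fy=1.42,interpolation=cv2.INTER_CUBIC))
print(monitor.get_state()['eef_pos'],monitor.get_state()['force'])
E
```

```text
t: 11.32
eef_pos: [0.444, -0.1119, 0.0286]
ee_rot: [-3.141, 0.0, -1.533]
force: [-2.1, 2.3, 7.3]
width: 0.0194
[ 0.44397508 -0.11189303  0.02863436] [-1.22199697  1.54049747  6.12884994]
```

View pics/w4a.png

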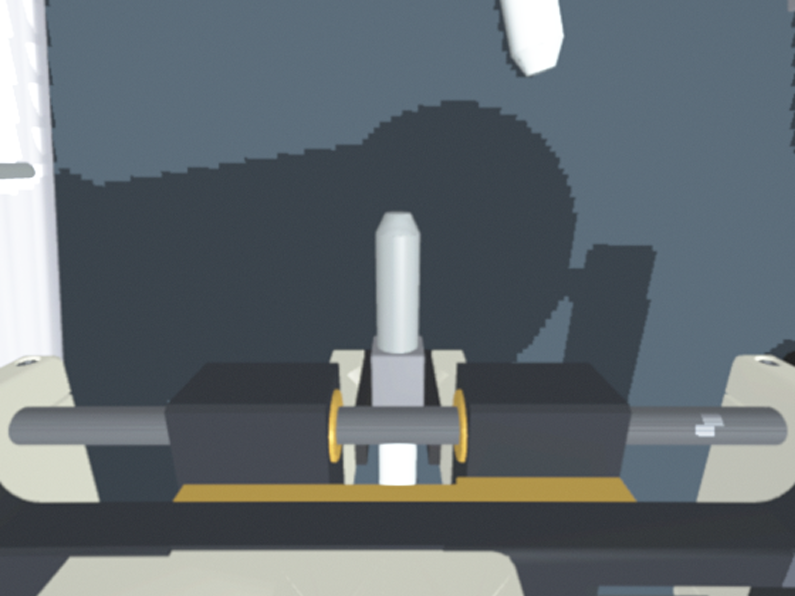

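```bash
python3 - <<'E'
from h import *
f=load("w4")
print(world(f,[(398/1.42,213/1.42),(399/1.42,350/1.42)],[.0145,.02]))
p=[.594,.1157,-.147]
c,s=np.cos(p[2]),np.sin(p[2])
for y in (-.075,-.025,.025,.075):
    for x in (.012,.025): print(y,x,np.round([p[0]+c*x-s*y,p[1]+s*x+c*y],4))
E
```

```text
[[ 0.50981993 -0.10986634  0.0145    ]
 [ 0.46069772 -0.11207541  0.02      ]]
-0.075 0.012 [0.5949 0.0398]
-0.075 0.025 [0.6077 0.0378]
-0.025 0.012 [0.6022 0.0892]
-0.025 0.025 [0.6151 0.0873]
0.025 0.012 [0.6095 0.1387]
0.025 0.025 [0.6224 0.1368]
0.075 0.012 [0.6169 0.1881]
0.075 0.025 [0.6297 0.1862]
```

```bash
python3 -m jog '[[[0,0,0.02,0,0,0,0],[0,0,0.04,0,0,0,0],[0,0,0.04,0,0,0,0],[0.0167,0.0213,0.0014,0,0,-0.035,0],[0.03,0.04,0,0,0,-0.05,0],[0.03,0.04,0,0,0,-0.05,0],[0.03,0.04,0,0,0,-0.05,0],[0.03,0.04,0,0,0,0,0],[0.02,0.02,0,0,0,0,0],[0,0,-0.02,0,0,0,0],[0,0,-0.015,0,0,0,0],[0,0,-0.01,0,0,0,0],[0,0,0,0,0,0,0],[0,0,0,0,0,0,0]]]' 30
python3 - <<'E'
from h import *
f=grab("wrist","w5")
cv2.imwrite("pics/w5a.png",cv2.resize(f['pixels'][:,:,::-1],None,fx=1.42,fy=1.42,interpolation=cv2.INTER_CUBIC))
s=monitor.get_state();print(s['eef_pos'],s['force'],s['width'])
E
```

```text
t: 13.12
eef_pos: [0.6006, 0.0893, 0.0852]
ee_rot: [-3.141, 0.0, -1.719]
force: [-0.0, 0.5, -1.3]
width: 0.0197
[0.60074225 0.08930457 0.08534979] [-0.05268933  0.93444903 -1.91066056] 0.019575431054628088
```

View pics/w5a.png

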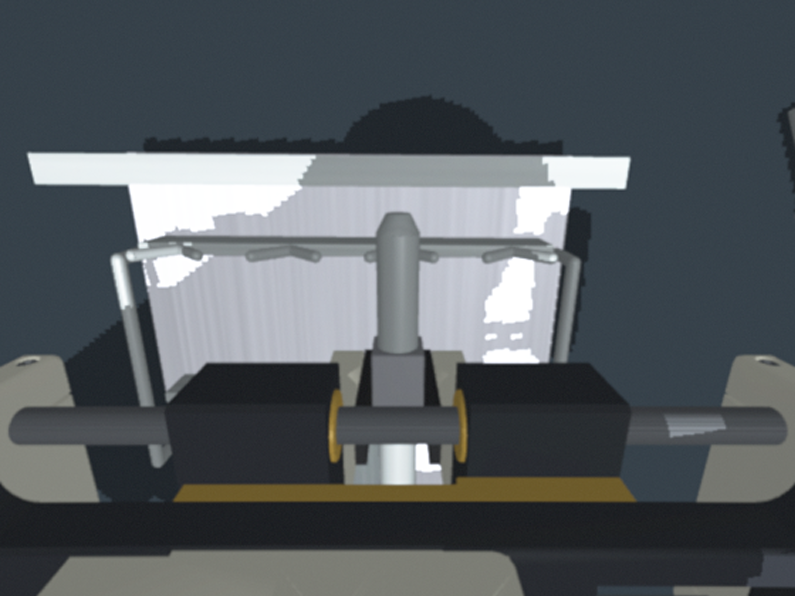

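```bash
python3 -m jog '[[[-0.0002,-0.0014,-0.008,0,0,0,0],[0,0,-0.006,0,0,0,0],[0,0,-0.003,0,0,0,0],[0,0,-0.002,0,0,0,0],[0,0,0,0,0,0,0],[0,0,0,0,0,0,0]]]' 30
python3 - <<'E'
from h import *
f=grab("wrist","w6")
cv2.imwrite("pics/w6a.png",cv2.resize(f['pixels'][150:280,160:420,::-1],None,fx=3,fy=3,interpolation=cv2.INTER_CUBIC))
s=monitor.get_state();print(s['eef_pos'],s['force'],s['moment'],s['width'])
E
```

```text
t: 13.92
eef_pos: [0.6003, 0.088, 0.0657]
ee_rot: [-3.141, 0.0, -1.719]
force: [0.3, 0.0, -1.4]
width: 0.0199
[0.60028083 0.08805051 0.06577453] [-0.74527183 -0.73733703 -0.58644325] [-0.14746276  0.08713244  0.07592065] 0.019480143583146856
```

View pics/w6a.png

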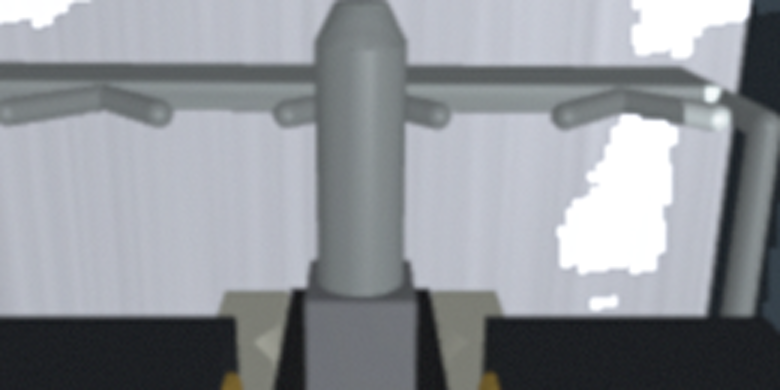

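```bash
python3 -m jog '[[[0,-0.0002,-0.001,0,0,0,0],[0,0,-0.001,0,0,0,0],[0,0,-0.0005,0,0,0,0],[0,0,0,0,0,0,0]]]' 30
python3 - <<'E'
from h import *
s=monitor.get_state();print(s['eef_pos'],s['force'],s['moment'],s['width'])
E
```

```text
t: 14.48
eef_pos: [0.6003, 0.0879, 0.0635]
ee_rot: [-3.141, 0.0, -1.718]
force: [-2.5, 0.1, 3.3]
width: 0.0196
[0.60028213 0.08788773 0.06346093] [-2.54507917  0.11664905  3.32127992] [ 0.0364727   0.57720913 -0.06716693] 0.0195953041222044
```

```bash
python3 -m jog '[[[0.002,-0.0003,0,0,0,0,0],[0.002,-0.0003,0,0,0,0,0],[0.002,-0.0003,0,0,0,0,0],[0.002,-0.0003,0,0,0,0,0],[0.001,-0.0001,0,0,0,0,0],[0,0,0,0,0,0,0]]]' 15
python3 -m jog '[[[0.001,-0.0002,0,0,0,0,0],[0.001,-0.0001,0,0,0,0,0],[0,0,0,0,0,0,0]]]' 15
python3 - <<'E'
from h import *
s=monitor.get_state();print(s['eef_pos'],s['force'],s['moment'],s['width'])
E
```

```text
t: 15.22
eef_pos: [0.6076, 0.0867, 0.0631]
ee_rot: [3.139, -0.0, -1.719]
force: [-7.9, 5.3, 8.2]
width: 0.0199
t: 15.6
eef_pos: [0.6096, 0.0865, 0.0631]
ee_rot: [3.139, -0.0, -1.719]
force: [-8.7, 3.7, 8.3]
width: 0.0199
[0.60957918 0.08645756 0.06314639] [-8.69343201  3.73962452  8.34016864] [ 1.41437061  3.1091432  -0.17376581] 0.019902175906081843
```

```bash
python3 - <<'E'
from h import *
f=grab("wrist","w7")
cv2.imwrite("pics/w7a.png",cv2.resize(f['pixels'][80:280,160:420,::-1],None,fx=3,fy=3,interpolation=cv2.INTER_CUBIC))
print(world(f,[(399/1.42,350/1.42)],[.055]))
E
```

```text
[[0.62624325 0.08316787 0.055     ]]
```

View pics/w7a.png

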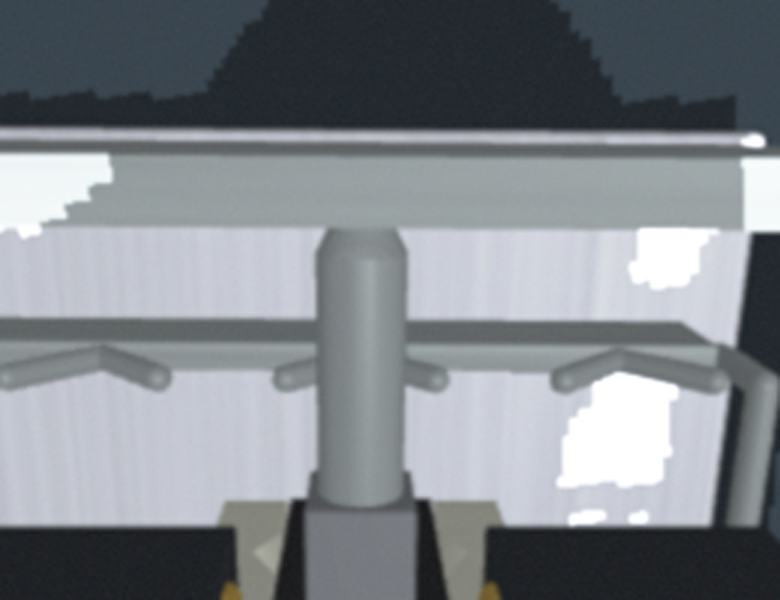

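```bash
python3 -m jog '[[[0,0,0.0007,0,0,0,0],[0.001,-0.0002,0,0,0,0,0],[0.001,-0.0001,0,0,0,0,0],[0,0,0,0,0,0,0]]]' 15
python3 -m jog '[[[0.001,-0.0002,0,0,0,0,0],[0.001,-0.0001,0,0,0,0,0],[0,0,0,0,0,0,0]]]' 15
python3 -m jog '[[[0.001,-0.0002,0,0,0,0,0],[0.001,-0.0001,0,0,0,0,0],[0,0,0,0,0,0,0]]]' 15
python3 - <<'E'
from h import *
s=monitor.get_state();print(s['eef_pos'],s['force'],s['moment'],s['width'])
E
```

```text
t: 16.15
eef_pos: [0.6134, 0.0858, 0.0637]
ee_rot: [-3.141, 0.0, -1.719]
force: [0.2, 1.3, 0.0]
width: 0.0199
t: 16.52
eef_pos: [0.6148, 0.0856, 0.0637]
ee_rot: [3.141, -0.0, -1.719]
force: [-3.6, 1.7, 1.1]
width: 0.0199
t: 16.9
eef_pos: [0.6151, 0.0855, 0.0636]
ee_rot: [3.138, -0.001, -1.719]
force: [-9.7, 5.7, 6.0]
width: 0.02
[0.615078   0.08545777 0.06356921] [-9.67678346  5.6733227   6.01108108] [ 1.89382076  3.77097395 -0.02024193] 0.02000493481034129
```

```bash
python3 -m jog '[[[-0.001,0.0002,0,0,0,0,0],[0,0,0,0,0,0,0.36],[0,0,0,0,0,0,0.36],[0,0,0,0,0,0,0.36],[0,0,0.02,0,0,0,0.36],[0,0,0.04,0,0,0,0.36],[0,0,0.05,0,0,-0.1,0.36],[0,-0.03,0.05,0,0,-0.15,0.4],[0,-0.05,0.03,0,0,-0.15,0.4],[0,-0.05,0,0,0,-0.15,0.4],[-0.01,-0.05,0,0,0,-0.15,0.4],[-0.01,-0.05,0,0,0,-0.15,0.4],[0,0,0,0,0,-0.15,0.4],[0,0,0,0,0,-0.15,0.4],[0,0,0,0,0,-0.15,0.4],[0,0,0,0,0,-0.15,0.4],[0,0,0,0,0,-0.15,0.4],[0,0,0,0,0,-0.15,0.4],[0,0,0,0,0,-0.15,0.4],[0,0,0,0,0,-0.15,0.4]]]' 15
python3 -m jog '[[[0,0,0,0,0,-0.15,0.5],[0,0,0,0,0,-0.15,0.5],[0,0,0,0,0,-0.15,0.5],[0,0,0,0,0,-0.15,0.5],[0,0,0,0,0,-0.03,0.5],[0,0,0,0,0,0,0.5],[0,0,0,0,0,0,0.5]]]' 15
python3 - <<'E'
from h import *
f=grab("wrist","w8")
cv2.imwrite("pics/w8a.png",cv2.resize(f['pixels'][:,:,::-1],None,fx=1.42,fy=1.42,interpolation=cv2.INTER_CUBIC))
s=monitor.get_state();print(s['eef_pos'],s['ee_rot'],s['q'],s['force'],s['width'])
E
```

```text
t: 19.4
eef_pos: [0.5962, -0.1447, 0.2538]
ee_rot: [3.142, 0.0, 2.509]
force: [-0.0, -0.4, 0.5]
width: 0.0349
t: 20.27
eef_pos: [0.5961, -0.1446, 0.2538]
ee_rot: [-3.142, 0.0, 1.886]
force: [-0.4, -0.4, 0.8]
width: 0.0441
[ 0.59611796 -0.14458577  0.25380275] [-3.14156829e+00  3.91179104e-05  1.88607489e+00] [ 8.00918405e-02  2.56906435e-01 -1.27421741e-01  4.71574555e-05
 -1.18648273e+00 -1.33562728e+00] [-0.40939279 -0.47752937 -0.15226004] 0.04389314477922467
```

View pics/w8a.png

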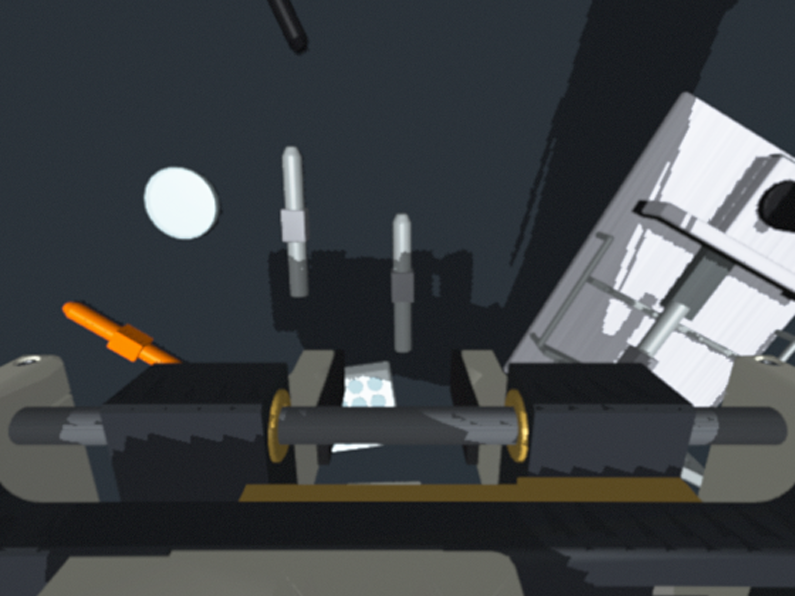

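```bash
python3 - <<'E'
from h import *
f=load("w8"); im=f['pixels'][95:255,185:305,::-1]
cv2.imwrite("pics/w8b.png",cv2.resize(im,None,fx=3.75,fy=3.75,interpolation=cv2.INTER_CUBIC))
E
```

```text
(no output)
```

View pics/w8b.png

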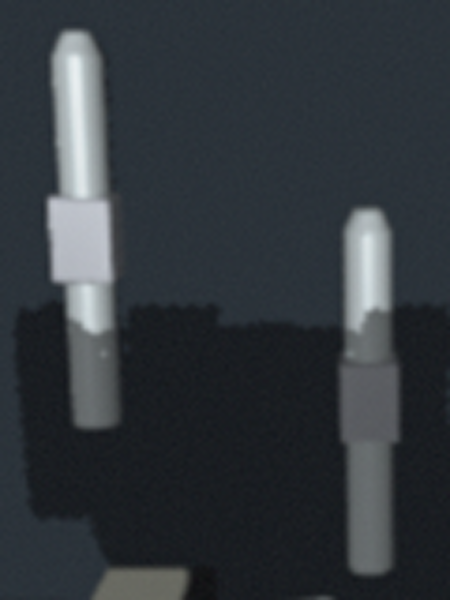

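```bash
python3 - <<'E'
from h import *
f=load("w8"); g=lambda x,y:(185+x/3.75,95+y/3.75)
for n,a,b,c in [("B",g(98,428),g(75,32),g(81,239)),("C",g(370,574),g(367,209),g(370,401))]:
    w=world(f,[a,b,c],[.01,.012,.02]); v=w[0]-w[1]; print(n,np.round(w[:,:2],4).tolist(),np.round((w[0]+w[1])[:2]/2,4),np.linalg.norm(v),np.degrees(np.arctan2(v[1],v[0])))
E
```

```text
B [[0.659, -0.2204], [0.5321, -0.2593], [0.5936, -0.2403]] [ 0.5955 -0.2398] 0.13277172910731577 17.02825541935398
C [[0.683, -0.1104], [0.556, -0.1535], [0.6168, -0.1324]] [ 0.6195 -0.132 ] 0.13410721894577915 18.7341344323533
```

```bash
python3 -m jog '[[[0.01,0.006,-0.03,0,0,0.005,0.5],[0.0114,0.0058,-0.05,0,0,0,0.5],[0,0,-0.05,0,0,0,0.5],[0,0,-0.04,0,0,0,0.5],[0,0,-0.03,0,0,0,0.5],[0,0,-0.015,0,0,0,0.5],[0,0,-0.0103,0,0,0,0.5],[0,0,0,0,0,0,0.5],[0,0,0,0,0,0,0],[0,0,0,0,0,0,0],[0,0,0,0,0,0,0],[0,0,0,0,0,0,0],[0,0,0,0,0,0,0]]]' 30
python3 - <<'E'
from h import *
f=grab("wrist","w9")
cv2.imwrite("pics/w9a.png",cv2.resize(f['pixels'][:,:,::-1],None,fx=1.42,fy=1.42,interpolation=cv2.INTER_CUBIC))
s=monitor.get_state();print(s['eef_pos'],s['ee_rot'],s['force'],s['width'])
E
```

```text
t: 21.95
eef_pos: [0.6179, -0.1327, 0.0292]
ee_rot: [3.141, 0.0, 1.89]
force: [-0.9, 0.4, 6.6]
width: 0.0194
[ 0.61793108 -0.13273276  0.02920224] [3.14075132e+00 4.02016978e-04 1.88990259e+00] [-0.87949885  0.51347462  6.59046004] 0.0195038012659939
```

View pics/w9a.png

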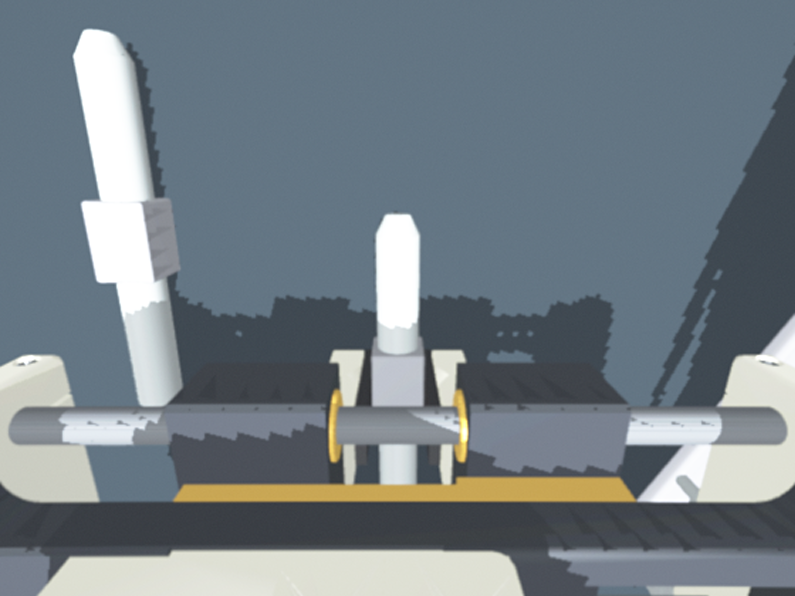

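```bash
python3 -m jog '[[[0,0,0.02,0,0,0,0],[0,0,0.04,0,0,0,0],[0,0,0.041,0,0,0.076,0],[0,0.02,0,0,0,0.15,0],[0,0.03,0,0,0,0.15,0],[0,0.03,0,0,0,0.15,0],[0,0.03,0,0,0,0.15,0],[0,0.03,0,0,0,0.15,0],[0,0.03,0,0,0,0.15,0],[0,0.03,0,0,0,0.15,0],[0,0.03,0,0,0,0.15,0],[0,0.03,0,0,0,0.15,0],[0,0.03,0,0,0,0.15,0],[0,0.02,0,0,0,0.15,0],[0,0.0097,0,0,0,0.15,0],[-0.0025,0,0,0,0,0.15,0],[0,0,0,0,0,0.15,0],[0,0,0,0,0,0.15,0],[0,0,0,0,0,0.15,0],[0,0,0,0,0,0.15,0]]]' 30
python3 -m jog '[[[0,0,-0.01,0,0,0.05,0],[0,0,-0.02,0,0,0,0],[0,0,-0.015,0,0,0,0],[0,0,0,0,0,0,0],[0,0,0,0,0,0,0]]]' 30
python3 - <<'E'
from h import *
f=grab("wrist","w10")
cv2.imwrite("pics/w10a.png",cv2.resize(f['pixels'][:,:,::-1],None,fx=1.42,fy=1.42,interpolation=cv2.INTER_CUBIC))
s=monitor.get_state();print(s['eef_pos'],s['ee_rot'],s['force'],s['width'])
E
```

```text
t: 24.5
eef_pos: [0.6147, 0.1868, 0.129]
ee_rot: [3.141, -0.0, -1.763]
force: [1.0, -0.1, -0.9]
width: 0.02
t: 25.12
eef_pos: [0.6154, 0.1871, 0.0849]
ee_rot: [-3.141, 0.0, -1.717]
force: [-0.3, 0.1, -0.2]
width: 0.0196
[0.61547549 0.18717905 0.08515797] [-3.14076344e+00  4.99973574e-04 -1.71744688e+00] [ 0.34452018 -0.32363111 -0.92700331] 0.019838615536995053
```

View pics/w10a.png

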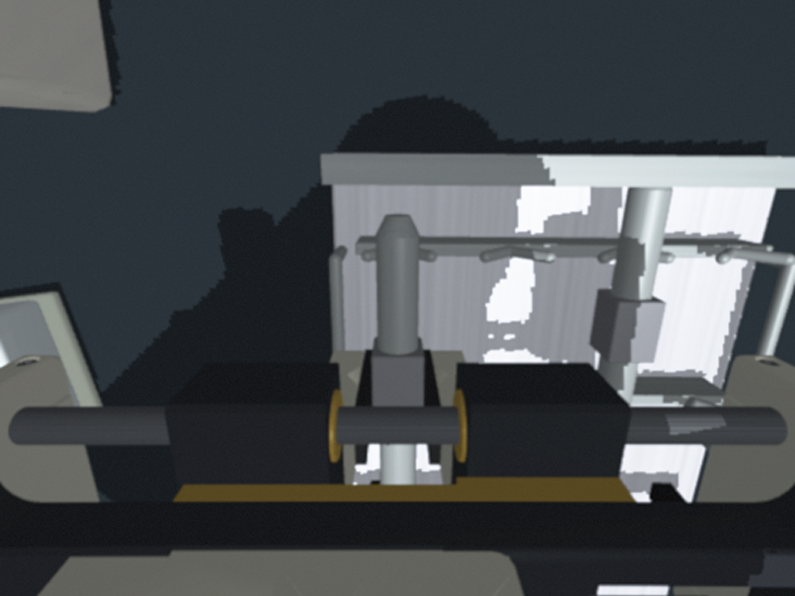

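```bash
python3 -m jog '[[[0,0,-0.008,0,0,0,0],[0,0,-0.007,0,0,0,0],[0,0,-0.003,0,0,0,0],[0,0,-0.0015,0,0,0,0],[0,0,0,0,0,0,0]]]' 30
python3 -m jog '[[[0,0,-0.0006,0,0,0,0],[0,0,0,0,0,0,0]]]' 30
```

```text
t: 25.8
eef_pos: [0.6151, 0.187, 0.0649]
ee_rot: [3.142, -0.0, -1.718]
force: [-0.4, -0.8, -1.5]
width: 0.0198
t: 26.05
eef_pos: [0.6152, 0.187, 0.0646]
ee_rot: [-3.141, 0.0, -1.718]
force: [-0.3, -0.0, -0.7]
width: 0.02
```

```bash
python3 -m jog '[[[0,0,-0.0006,0,0,0,0],[0.002,-0.0003,0,0,0,0,0],[0.002,-0.0003,0,0,0,0,0],[0.002,-0.0003,0,0,0,0,0],[0.001,-0.0001,0,0,0,0,0],[0,0,0,0,0,0,0]]]' 15
python3 -m jog '[[[0.001,-0.0002,0,0,0,0,0],[0.001,-0.0001,0,0,0,0,0],[0.001,-0.0002,0,0,0,0,0],[0,0,0,0,0,0,0]]]' 15
python3 -m jog '[[[0.001,-0.0002,0,0,0,0,0],[0.001,-0.0001,0,0,0,0,0],[0,0,0,0,0,0,0]]]' 15
python3 -m jog '[[[0.001,-0.0002,0,0,0,0,0],[0.001,-0.0001,0,0,0,0,0],[0,0,0,0,0,0,0]]]' 15
```

```text
t: 26.8
eef_pos: [0.6221, 0.1858, 0.0638]
ee_rot: [3.142, -0.0, -1.718]
force: [-5.0, 0.8, 4.8]
width: 0.0198
t: 27.3
eef_pos: [0.625, 0.1854, 0.0638]
ee_rot: [3.141, -0.0, -1.718]
force: [-4.5, 1.0, 4.8]
width: 0.0197
t: 27.68
eef_pos: [0.627, 0.1851, 0.0638]
ee_rot: [3.142, -0.0, -1.718]
force: [-4.6, 0.5, 4.5]
width: 0.0196
t: 28.05
eef_pos: [0.629, 0.1848, 0.0638]
ee_rot: [3.142, -0.0, -1.718]
force: [-4.7, 0.1, 3.9]
width: 0.0198
```

```bash
python3 -m jog '[[[0.001,-0.0002,0,0,0,0,0],[0.001,-0.0001,0,0,0,0,0],[0,0,0,0,0,0,0]]]' 15
python3 -m jog '[[[0.001,-0.0002,0,0,0,0,0],[0,0,0,0,0,0,0]]]' 15
```

```text
t: 28.42
eef_pos: [0.6309, 0.1845, 0.0638]
ee_rot: [3.141, -0.0, -1.718]
force: [-5.1, -0.1, 4.2]
width: 0.0199
t: 28.68
eef_pos: [0.631, 0.1845, 0.0637]
ee_rot: [3.14, -0.0, -1.718]
force: [-10.3, 2.4, 7.9]
width: 0.0197
```

```bash
python3 -m jog '[[[-0.001,0.0002,0,0,0,0,0],[0,0,0,0,0,0,0.36],[0,0,0,0,0,0,0.36],[0,0,0,0,0,0,0.36],[0,0,0.02,0,0,0,0.36],[0,0,0.04,0,0,0,0.36],[0,0,0,0,0,0,0.36]]]' 15
python3 - <<'E'
from h import *
f=grab("wrist","w11")
cv2.imwrite("pics/w11a.png",cv2.resize(f['pixels'][:,:,::-1],None,fx=1.42,fy=1.42,interpolation=cv2.INTER_CUBIC))
E
python3 -m jog '[[[0,0,0.04,0,0,-0.1,0.36],[0,-0.03,0.05,0,0,-0.15,0.4],[0,-0.04,0.04,0,0,-0.15,0.4],[0,-0.04,0,0,0,-0.15,0.4],[-0.01,-0.04,0,0,0,-0.15,0.4],[-0.01,-0.04,0,0,0,-0.15,0.4],[-0.01,-0.04,0,0,0,-0.15,0.4],[-0.01,-0.04,0,0,0,-0.15,0.4],[-0.01,-0.04,0,0,0,-0.15,0.4],[-0.005,-0.04,0,0,0,-0.15,0.4],[0,-0.04,0,0,0,-0.15,0.4],[0,-0.03,0,0,0,-0.15,0.4],[0,-0.017,0,0,0,-0.15,0.4],[0,0,0,0,0,-0.15,0.5],[0,0,0,0,0,-0.15,0.5],[0,0,0,0,0,-0.15,0.5],[0,0,0,0,0,-0.15,0.5],[0,0,0,0,0,-0.15,0.5],[0,0,0,0,0,-0.05,0.5],[0,0,0,0,0,0,0.5]]]' 15
python3 - <<'E'
from h import *
f=grab("wrist","w12")
cv2.imwrite("pics/w12a.png",cv2.resize(f['pixels'][:,:,::-1],None,fx=1.42,fy=1.42,interpolation=cv2.INTER_CUBIC))
s=monitor.get_state();print(s['eef_pos'],s['ee_rot'],s['force'],s['width'])
E
```

```text
t: 29.55
eef_pos: [0.6333, 0.1855, 0.1274]
ee_rot: [-3.136, 0.004, -1.717]
force: [0.1, 0.4, -0.2]
width: 0.0313
t: 32.1
eef_pos: [0.5758, -0.2524, 0.2527]
ee_rot: [-3.14, -0.001, 1.866]
force: [-0.6, -0.2, -0.4]
width: 0.044
[ 0.57584633 -0.25239951  0.2529479 ] [-3.14063089e+00 -5.72479750e-04  1.86673860e+00] [-0.73665367  0.50857299 -0.67649834] 0.04370278850511791
```

View pics/w11a.png

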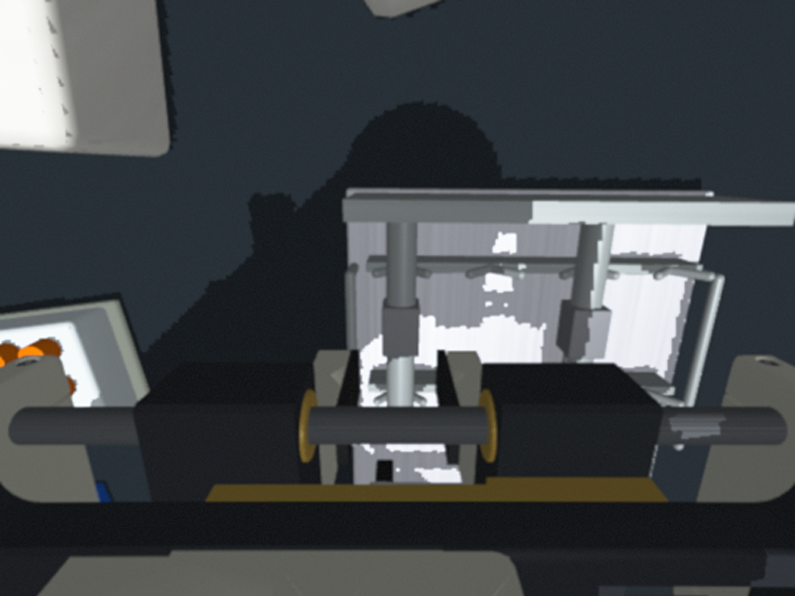

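View pics/w12a.png

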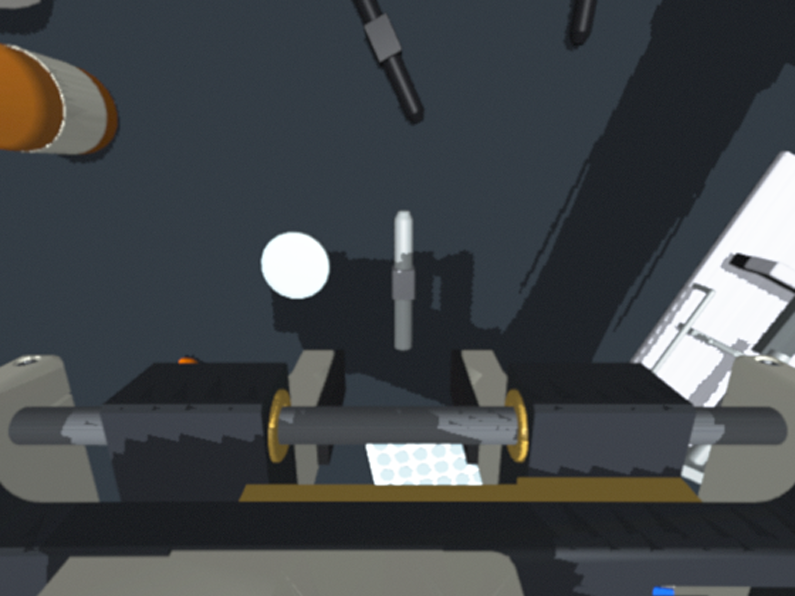

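```bash
python3 - <<'E'
from h import *
f=load("w12"); 
w=world(f,[(403.5/1.42,350/1.42),(403/1.42,211/1.42),(403/1.42,283/1.42)],[.01,.012,.02]); v=w[0]-w[1]; print(np.round(w[:,:2],4).tolist(),np.round((w[0]+w[1])[:2]/2,4),np.linalg.norm(v),np.degrees(np.arctan2(v[1],v[0])))
E
```

```text
[[0.66, -0.2202], [0.5322, -0.2601], [0.5927, -0.2416]] [ 0.5961 -0.2401] 0.13389174054425085 17.34243823193469
```

```bash
python3 -m jog '[[[0.01,0.006,-0.03,0,0,0,0.5],[0.0082,0.0056,-0.05,0,0,0,0.5],[0,0,-0.05,0,0,0,0.5],[0,0,-0.04,0,0,0,0.5],[0,0,-0.03,0,0,0,0.5],[0,0,-0.015,0,0,0,0.5],[0,0,-0.0095,0,0,0,0.5],[0,0,0,0,0,0,0.5],[0,0,0,0,0,0,0],[0,0,0,0,0,0,0],[0,0,0,0,0,0,0],[0,0,0,0,0,0,0],[0,0,0,0,0,0,0]]]' 30
python3 - <<'E'
from h import *
f=grab("wrist","w13")
cv2.imwrite("pics/w13a.png",cv2.resize(f['pixels'][:,:,::-1],None,fx=1.42,fy=1.42,interpolation=cv2.INTER_CUBIC))
s=monitor.get_state();print(s['eef_pos'],s['ee_rot'],s['force'],s['width'])
E
```

```text
t: 33.78
eef_pos: [0.5946, -0.2409, 0.03]
ee_rot: [3.141, 0.0, 1.866]
force: [-0.2, 1.2, 6.2]
width: 0.0195
[ 0.59458475 -0.24086963  0.02999164] [3.14088347e+00 4.76348708e-04 1.86590005e+00] [-1.92677549  1.82340083  6.45890088] 0.019774938018191444
```

View pics/w13a.png

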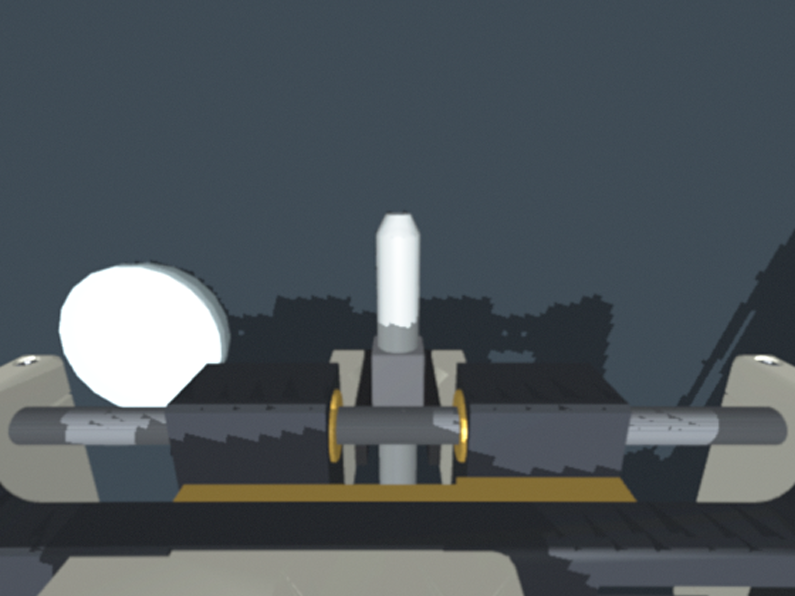

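```bash
python3 -m jog '[[[0,0,0.02,0,0,0,0],[0,0,0.04,0,0,0,0],[0,0,0.04,0,0,0.1,0],[0,0.02,0,0,0,0.15,0],[0,0.03,0,0,0,0.15,0],[0,0.03,0,0,0,0.15,0],[0,0.03,0,0,0,0.15,0],[0,0.03,0,0,0,0.15,0],[0,0.03,0,0,0,0.15,0],[0,0.03,0,0,0,0.15,0],[0,0.03,0,0,0,0.15,0],[0,0.03,0,0,0,0.15,0],[0,0.0195,0,0,0,0.15,0],[0,0,0,0,0,0.15,0],[0,0,0,0,0,0.15,0],[-0.0012,0,0,0,0,0.15,0],[0,0,0,0,0,0.15,0],[0,0,0,0,0,0.15,0],[0,0,0,0,0,0.15,0],[0,0,0,0,0,0.15,0]]]' 30
python3 -m jog '[[[0,0,-0.01,0,0,0.05,0],[0,0,-0.02,0,0,0,0],[0,0,-0.015,0,0,0,0],[0,0,0,0,0,0,0],[0,0,0,0,0,0,0]]]' 30
python3 - <<'E'
from h import *
f=grab("wrist","w14")
cv2.imwrite("pics/w14a.png",cv2.resize(f['pixels'][:,:,::-1],None,fx=1.42,fy=1.42,interpolation=cv2.INTER_CUBIC))
s=monitor.get_state();print(s['eef_pos'],s['ee_rot'],s['force'],s['width'])
E
```

```text
t: 36.33
eef_pos: [0.5926, 0.0386, 0.1288]
ee_rot: [3.141, -0.0, -1.763]
force: [-0.6, -0.1, -0.7]
width: 0.02
t: 36.95
eef_pos: [0.5934, 0.0387, 0.0847]
ee_rot: [-3.141, -0.0, -1.717]
force: [0.0, 0.6, -1.7]
width: 0.0195
[0.59352533 0.03881456 0.08491923] [-3.14068835e+00  3.02280168e-04 -1.71742925e+00] [ 0.09322855  0.08102735 -1.48676831] 0.01971225785341498
```

View pics/w14a.png

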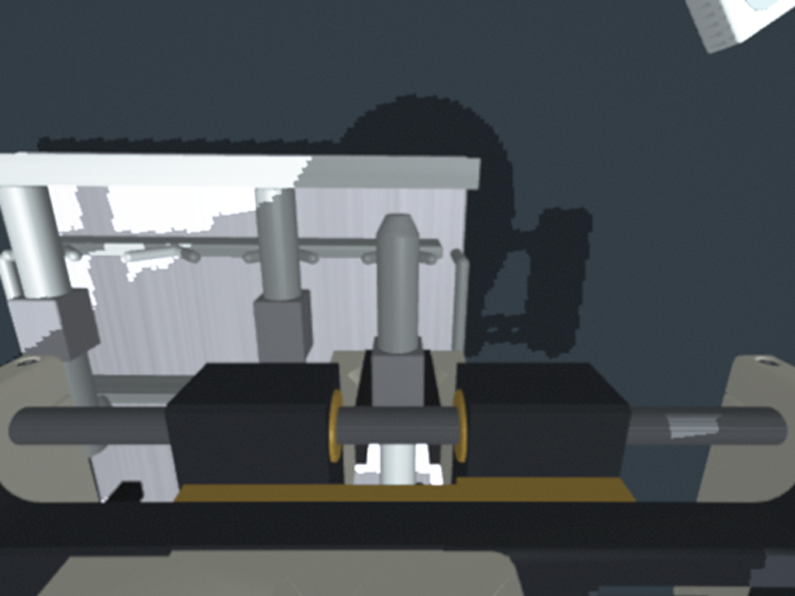

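Aligned with the place‑1 saddle (365–438 px, centre ≈ 401 vs plunger 398). Lower with a 0.5 mm shift, then push.

```bash
python3 -m jog '[[[0,-0.0006,-0.008,0,0,0,0],[0,0,-0.007,0,0,0,0],[0,0,-0.003,0,0,0,0],[0,0,-0.0015,0,0,0,0],[0,0,0,0,0,0,0]]]' 30
python3 -m jog '[[[0,0,-0.0006,0,0,0,0],[0,0,0,0,0,0,0]]]' 30
```

```text
t: 37.62
eef_pos: [0.5931, 0.0383, 0.0649]
ee_rot: [-3.141, 0.0, -1.718]
force: [-0.8, 1.4, 0.3]
width: 0.0195
t: 37.88
eef_pos: [0.5932, 0.0382, 0.0647]
ee_rot: [-3.141, 0.0, -1.717]
force: [-2.5, 2.2, 5.0]
width: 0.0196
```

```bash
python3 -m jog '[[[0.002,-0.0003,0,0,0,0,0],[0.002,-0.0003,0,0,0,0,0],[0.002,-0.0003,0,0,0,0,0],[0.002,-0.0003,0,0,0,0,0],[0.001,-0.0001,0,0,0,0,0],[0,0,0,0,0,0,0]]]' 15
python3 -m jog '[[[0.001,-0.0002,0,0,0,0,0],[0.001,-0.0001,0,0,0,0,0],[0.001,-0.0002,0,0,0,0,0],[0,0,0,0,0,0,0]]]' 15
python3 -m jog '[[[0.001,-0.0002,0,0,0,0,0],[0.001,-0.0001,0,0,0,0,0],[0,0,0,0,0,0,0]]]' 15
python3 -m jog '[[[0.001,-0.0002,0,0,0,0,0],[0,0,0,0,0,0,0]]]' 15
```

```text
t: 38.62
eef_pos: [0.6004, 0.0372, 0.0644]
ee_rot: [3.139, -0.0, -1.718]
force: [-9.9, 6.4, 8.6]
width: 0.0199
t: 39.12
eef_pos: [0.6034, 0.0367, 0.0644]
ee_rot: [3.139, -0.0, -1.718]
force: [-9.0, 6.3, 9.0]
width: 0.0197
t: 39.5
eef_pos: [0.6056, 0.0364, 0.0644]
ee_rot: [3.139, 0.0, -1.718]
force: [-8.4, 6.6, 8.7]
width: 0.0198
t: 39.75
eef_pos: [0.6065, 0.0363, 0.0644]
ee_rot: [3.139, 0.0, -1.718]
force: [-7.6, 5.9, 9.7]
width: 0.0197
```

```bash
python3 -m jog '[[[0,0.0005,0.0008,0,0,0,0],[0.001,-0.0001,0,0,0,0,0],[0,0,0,0,0,0,0]]]' 15
python3 -m jog '[[[0.001,-0.0002,0,0,0,0,0],[0.001,-0.0001,0,0,0,0,0],[0,0,0,0,0,0,0]]]' 15
python3 -m jog '[[[0.001,-0.0002,0,0,0,0,0],[0,0,0,0,0,0,0]]]' 15
```

```text
t: 40.12
eef_pos: [0.6079, 0.0362, 0.0648]
ee_rot: [3.139, -0.0, -1.718]
force: [-6.7, 3.7, 4.3]
width: 0.0198
t: 40.5
eef_pos: [0.6081, 0.0361, 0.0647]
ee_rot: [3.137, -0.001, -1.718]
force: [-13.5, 7.8, 11.5]
width: 0.0196
t: 40.75
eef_pos: [0.6083, 0.036, 0.0646]
ee_rot: [3.135, -0.001, -1.718]
force: [-16.5, 9.3, 12.9]
width: 0.0201
```

```bash
python3 -m jog '[[[-0.002,0.0003,0,0,0,0,0],[0,0,0,0,0,0,0.32],[0,0,0,0,0,0,0.32],[0,0,0,0,0,0,0.32],[0,0,0.02,0,0,0,0.32],[0,0,0.04,0,0,0,0.32],[0,0,0.03,0,0,0,0.32],[-0.01,0.03,0.03,0,0,0,0.32],[-0.01,0.03,0.03,0,0,0,0.32],[0,0.02,0.03,0,0,0,0.32],[0,0,0,0,0,0,0.32]]]' 15
python3 - <<'E'
from h import *
f=grab("wrist","w15")
cv2.imwrite("pics/w15a.png",cv2.resize(f['pixels'][:,:,::-1],None,fx=1.42,fy=1.42,interpolation=cv2.INTER_CUBIC))
grab("scene","s15"); g=grab("side","d15")
cv2.imwrite("pics/d15a.png",cv2.resize(g['pixels'][180:340,150:350,::-1],None,fx=3.5,fy=3.5,interpolation=cv2.INTER_CUBIC))
print(monitor.get_state()['eef_pos'])
E
```

```text
t: 42.12
eef_pos: [0.5914, 0.1176, 0.2479]
ee_rot: [-3.137, 0.003, -1.716]
force: [-1.3, 0.1, -0.5]
width: 0.0279
[0.58967437 0.1155752  0.24417099]
```

View pics/w15a.png

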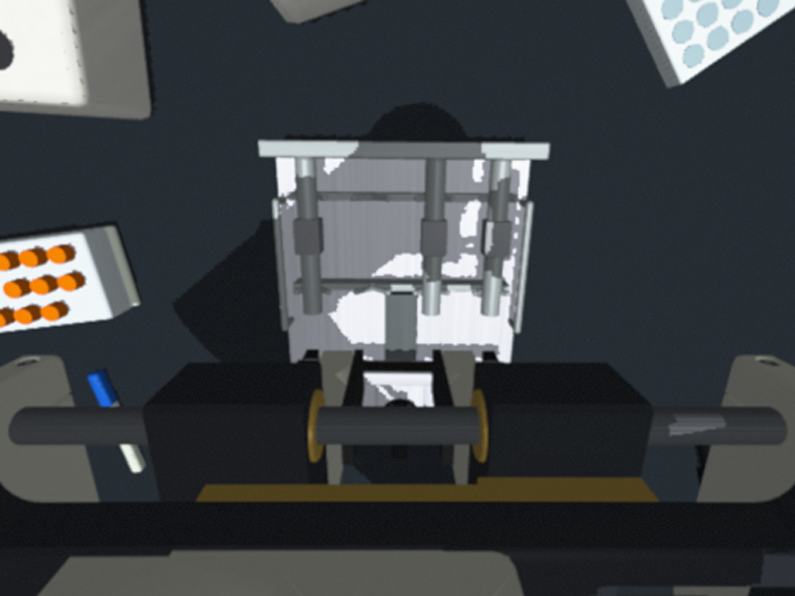

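View pics/s15.png

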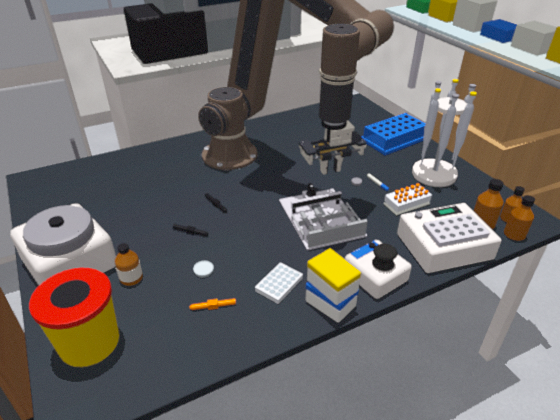

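View pics/d15a.png

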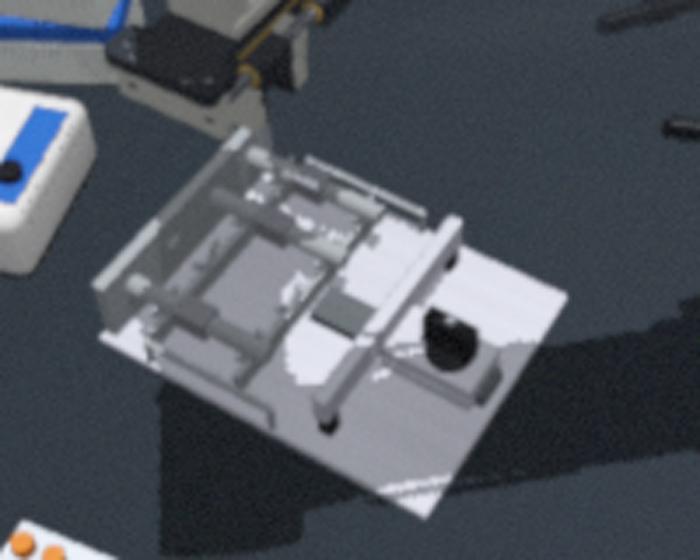

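View pics/d15.png

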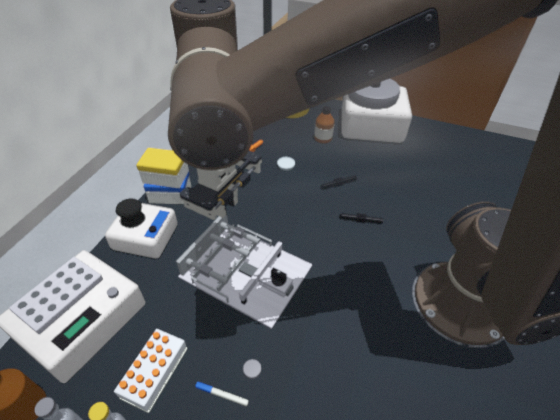

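```bash
python3 -m jog '[[[-0.03,0.004,0,0,0,0,0.34],[-0.04,0.006,0,0,0,0,0.34],[-0.04,0.006,0,0,0,0,0.34],[-0.0315,0.0054,0,0,0,0,0.34],[0,0,-0.04,0,0,0,0.34],[0,0,-0.04,0,0,0,0.34],[0,0,-0.034,0,0,0,0.34],[0,0,-0.02,0,0,0,0.34],[0,0,0,0,0,0,0.34],[0,0,0,0,0,0,0.34]]]' 25
python3 -c "
from station import monitor; s=monitor.get_state(); print(s['force'],s['moment'],s['width'],s['ee_rot'],s['eef_pos'])"
```

```text
t: 43.52
eef_pos: [0.4488, 0.1372, 0.1113]
ee_rot: [-3.141, -0.0, -1.718]
force: [-0.2, 0.3, 0.6]
width: 0.0301
[-0.16507129  0.33825484  0.6018924 ] [-0.07110302  0.013951    0.03138782] 0.03013467166317598 [-3.14146464e+00 -2.56974669e-04 -1.71787934e+00] [0.44884558 0.13715706 0.11132161]
```

```bash
python3 -m jog '[[[0,0,-0.015,0,0,0.004,0.34],[0,0,-0.015,0,0,0,0.34],[0,0,-0.011,0,0,0,0.34],[0,0,0,0,0,0,0],[0,0,0,0,0,0,0],[0,0,0,0,0,0,0],[0,0,0,0,0,0,0],[0,0,0,0,0,0,0]]]' 25
python3 -c "
from station import monitor; s=monitor.get_state(); print(s['force'],s['moment'],s['width'],s['ee_rot'],s['eef_pos'])"
```

```text
t: 44.52
eef_pos: [0.4488, 0.1371, 0.0705]
ee_rot: [-3.141, -0.0, -1.714]
force: [0.5, -5.7, 6.1]
width: 0.0138
[ 0.48071864 -5.70490034  6.10188911] [-2.04395619 -0.30372869 -0.16639768] 0.013758386519032871 [-3.14111750e+00 -1.35942739e-04 -1.71357783e+00] [0.44875602 0.13709642 0.07051877]
```

```bash
python3 -m jog '[[[0.002,-0.0003,0,0,0,0,0],[0.005,-0.0007,0,0,0,0,0],[0.005,-0.0007,0,0,0,0,0],[0.005,-0.0008,0,0,0,0,0],[0.005,-0.0007,0,0,0,0,0],[0.005,-0.0007,0,0,0,0,0],[0.005,-0.0008,0,0,0,0,0],[0.005,-0.0007,0,0,0,0,0],[0.004,-0.0006,0,0,0,0,0],[0.002,-0.0003,0,0,0,0,0],[0,0,0,0,0,0,0]]]' 25
python3 -m jog '[[[0.001,-0.0001,0,0,0,0,0],[0.001,-0.0002,0,0,0,0,0],[0,0,0,0,0,0,0]]]'
python3 -m jog '[[[0.001,-0.0001,0,0,0,0,0],[0.001,-0.0002,0,0,0,0,0],[0,0,0,0,0,0,0]]]'
```

```text
t: 45.9
eef_pos: [0.4914, 0.1305, 0.0706]
ee_rot: [3.141, -0.001, -1.714]
force: [-0.9, -5.3, 7.8]
width: 0.014
t: 46.28
eef_pos: [0.4932, 0.1302, 0.0705]
ee_rot: [3.141, -0.001, -1.714]
force: [-1.5, -5.3, 8.3]
width: 0.0137
t: 46.65
eef_pos: [0.4952, 0.1299, 0.0705]
ee_rot: [3.141, -0.001, -1.714]
force: [-2.7, -4.6, 7.6]
width: 0.0142
```

```bash
python3 -m jog '[[[0.001,-0.0001,0,0,0,0,0],[0.001,-0.0002,0,0,0,0,0],[0,0,0,0,0,0,0]]]'
python3 -m jog '[[[0.001,-0.0001,0,0,0,0,0],[0,0,0,0,0,0,0]]]'
python3 -m jog '[[[0.001,-0.0002,0,0,0,0,0],[0,0,0,0,0,0,0]]]'
```

```text
t: 47.02
eef_pos: [0.4971, 0.1296, 0.0705]
ee_rot: [3.141, -0.001, -1.714]
force: [-1.4, -5.2, 7.3]
width: 0.014
t: 47.28
eef_pos: [0.4981, 0.1294, 0.0705]
ee_rot: [3.141, -0.001, -1.714]
force: [-1.5, -5.3, 8.3]
width: 0.0139
t: 47.52
eef_pos: [0.4985, 0.1293, 0.0705]
ee_rot: [3.14, -0.001, -1.714]
force: [-5.4, -2.8, 9.9]
width: 0.0138
```

```bash
python3 -m jog '[[[0.001,-0.0001,0,0,0,0,0],[0,0,0,0,0,0,0]]]'
python3 -m jog '[[[0,0,0,0,0,-0.1,0],[0,0,0,0,0,-0.15,0],[0,0,0,0,0,-0.15,0],[0,0,0,0,0,-0.15,0],[0,0,0,0,0,-0.15,0],[0,0,0,0,0,-0.15,0],[0,0,0,0,0,-0.15,0],[0,0,0,0,0,-0.15,0],[0,0,0,0,0,-0.1,0],[0,0,0,0,0,0,0]]]' 30
python3 -c "
from station import monitor; s=monitor.get_state(); print(s['force'],s['moment'],s['width'],s['ee_rot'],s['eef_pos'])"
```

```text
t: 47.78
eef_pos: [0.4987, 0.1292, 0.0705]
ee_rot: [3.139, -0.001, -1.714]
force: [-9.4, -0.7, 14.9]
width: 0.0142
t: 49.02
eef_pos: [0.4996, 0.1301, 0.0705]
ee_rot: [3.141, -0.001, -2.965]
force: [-7.3, 2.3, 10.1]
width: 0.0141
[-7.33562637  2.25471301 10.11436074] [ 0.69390366  2.90670293 -0.07305307] 0.014135526709865266 [ 3.14093638e+00 -9.82158960e-04 -2.96502470e+00] [0.49956456 0.13014466 0.07052806]
```

```bash
python3 -m jog '[[[0,0,0,0,0,-0.07,0],[0,0,0,0,0,-0.07,0],[0,0,0,0,0,0,0]]]' 40
python3 -c "
from station import monitor; s=monitor.get_state(); print(s['force'],s['moment'],s['width'],s['ee_rot'],s['eef_pos'])"
python3 -m jog '[[[0,0,0,0,0,-0.04,0],[0,0,0,0,0,-0.03,0],[0,0,0,0,0,0,0]]]' 40
python3 -c "
from station import monitor; s=monitor.get_state(); print(s['force'],s['moment'],s['width'],s['ee_rot'],s['eef_pos'])"
```

```text
t: 49.4
eef_pos: [0.4997, 0.1302, 0.0705]
ee_rot: [3.141, -0.001, -3.105]
force: [-7.8, 1.5, 9.8]
width: 0.0138
[-7.75619318  1.54116202  9.81186698] [ 0.61041518  2.58598407 -0.11326685] 0.01379166341526493 [ 3.14105539e+00 -8.51285753e-04 -3.10452178e+00] [0.49969049 0.1301671  0.07053823]
t: 49.78
eef_pos: [0.4998, 0.1302, 0.0705]
ee_rot: [-3.142, -0.001, 3.111]
force: [-7.8, 1.3, 9.2]
width: 0.0139
[-7.83235151  1.25178493  9.1850212 ] [0.54100297 2.58706564 0.95238467] 0.013912685112913064 [-3.14155381e+00 -7.72060861e-04  3.11137494e+00] [0.49976407 0.13016106 0.07054793]
```

```bash
python3 -m jog '[[[-0.0005,0,0,0,0,0.025,0],[0,0,0,0,0,0,0.1],[0,0,0,0,0,0,0.34],[0,0,0,0,0,0,0.34],[0,0,0,0,0,0,0.34],[0,0,0.02,0,0,0,0.34],[0,0,0.04,0,0,0,0.34],[0.02,0.03,0.05,0,0,0,0.34],[0.02,0.04,0.05,0,0,0,0.34],[0.02,0.01,0.05,0,0,0,0.34],[0,0,0,0,0,0,0.34],[0,0,0,0,0,0,0.34]]]'
python3 - <<'E'
from h import *
f=grab("wrist","w16")
cv2.imwrite("pics/w16a.png",cv2.resize(f['pixels'][0:210,140:430,::-1],None,fx=2.7,fy=2.7,interpolation=cv2.INTER_CUBIC))
grab("scene","s16"); g=grab("side","d16")
cv2.imwrite("pics/d16a.png",cv2.resize(g['pixels'][180:340,150:350,::-1],None,fx=3.5,fy=3.5,interpolation=cv2.INTER_CUBIC))
s=monitor.get_state();print(s['eef_pos'],s['ee_rot'],s['force'],s['width'])
E
```

```text
t: 51.28
eef_pos: [0.5583, 0.2069, 0.2759]
ee_rot: [3.142, -0.001, 3.134]
force: [-0.3, -0.2, -0.4]
width: 0.0299
[0.55794344 0.20644497 0.2753335 ] [-3.14043346e+00 -1.84251308e-03  3.13433547e+00] [-0.64001697  0.09349767  0.25795045] 0.0297722836646363
```

View pics/w16a.png

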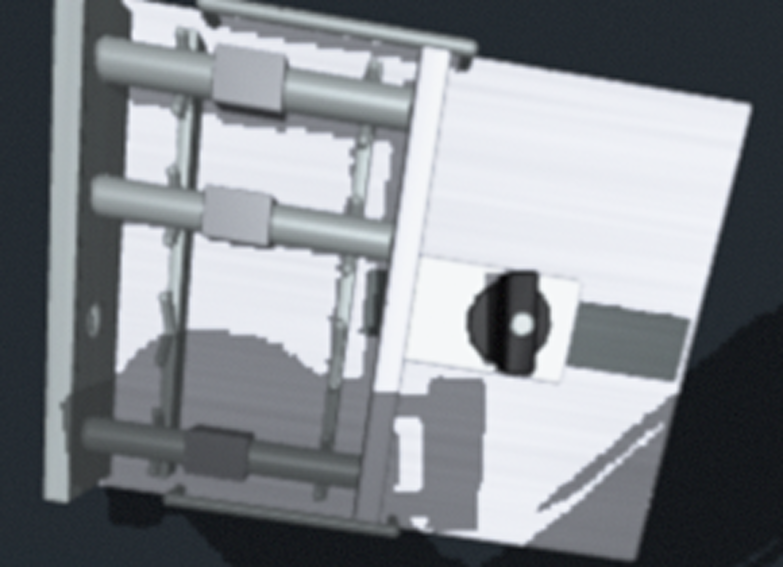

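View pics/d16a.png

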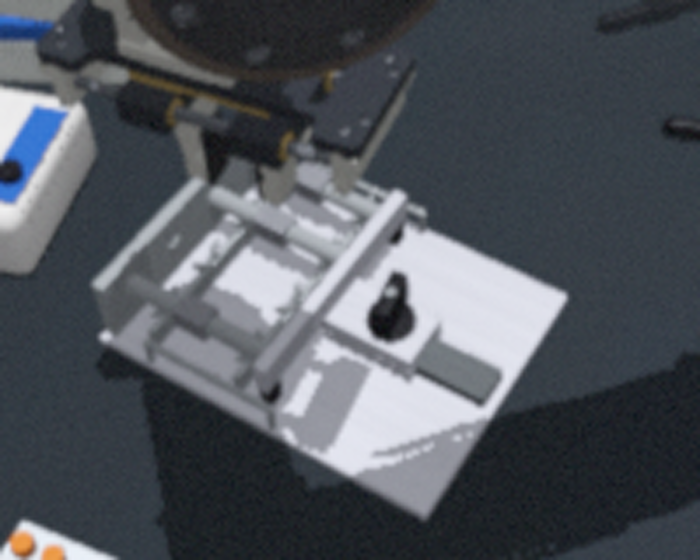

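View pics/s16.png

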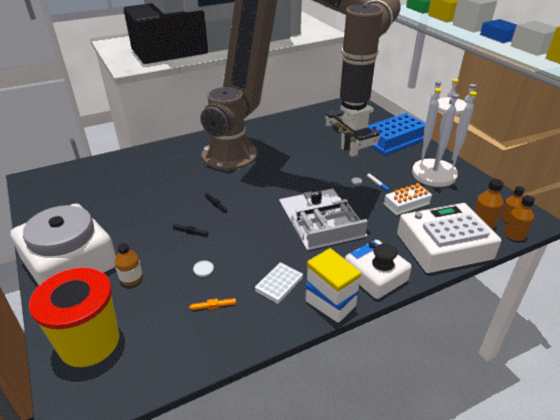

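```bash
python3 - <<'E'
from h import *
f=load("w16")
cv2.imwrite("pics/w16b.png",cv2.resize(f['pixels'][90:150,300:380,::-1],None,fx=8,fy=8,interpolation=cv2.INTER_CUBIC))
g=lambda x,y:(140+x/2.7,y/2.7)
p=[.594,.1143,-.147]
inv=lambda P:np.round([np.cos(p[2])*(P[0]-p[0])+np.sin(p[2])*(P[1]-p[1]),-np.sin(p[2])*(P[0]-p[0])+np.cos(p[2])*(P[1]-p[1])],4)
for n,uv,z in [("barface",g(422,48),.058),("barface2",g(375,392),.058),("knob",g(522,323),.073),("colA t",g(237,215),.055),("colB t",g(250,79),.055),("colC t",g(218,451),.055)]:
    P=world(f,[uv],[z])[0]; print(n,P,inv(P))
E
```

```text
barface [0.53930834 0.02856188 0.058     ] [-0.0415 -0.0928]
barface2 [0.55837916 0.15729953 0.058     ] [-0.0415  0.0373]
knob [0.49891493 0.12914218 0.073     ] [-0.0962  0.0008]
colA t [0.6140719 0.0863328 0.055    ] [ 0.024  -0.0247]
colB t [0.60601287 0.03774721 0.055     ] [ 0.0231 -0.074 ]
colC t [0.62842692 0.18277691 0.055     ] [0.024  0.0728]
```

View pics/w16b.png

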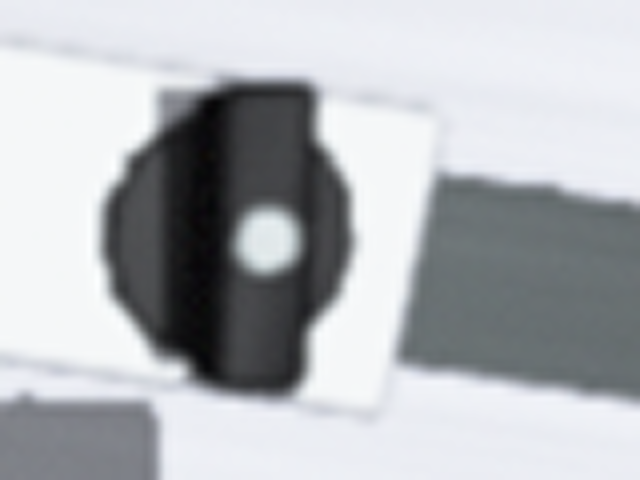

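```bash
python3 -c "
from station import job_done; print(job_done())"
```

```text
the job is handed in; nothing more can be done
None
```

The rack is loaded and clamped, and the job was handed in at about 51 s of the 210 s allowed. I freed the clamp knob to its end stop and drew the stop bar right back. I then laid the three grey plungers that were on the bench in places 1, 2 and 4. Two of them lay with the bevel pointing the wrong way, so I turned those round before placing them. After that I slid the bar up against their ends and turned the knob clockwise to its stop.

**Bevelled ends home:**
- Each plunger ran on until it stopped hard at the home depth, about 25–26 mm in the rack's x by arm position; a square end would have stopped near 20 mm.
- In the last wrist picture the three collars sit level with each other, at 23–24 mm. That is 1–2 mm under the nominal 25 mm, which is within the camera calibration.

**Stop bar:** by arm travel it met the plunger ends after about 50–51 mm. The picture puts its face at 48.5 mm, a difference I also put down to calibration.

**Clamp knob:** it turned about 1.45 rad by the wrist, including slack, until a firm moment of about 0.95 N m showed the end stop. The last picture shows it further clockwise than it was at the start.

**Other things on the bench:** in the scene picture the bystanders and the black and orange look-alikes are where they were. I saw no fourth plunger, none of the plungers was knocked aside, and the grip did not slip.

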